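# Load the shaker

## Robot

A 6-joint arm with a two-finger parallel gripper is mounted at the origin on the work surface. World frame = base frame: x ahead of the robot, y to its left, z up, the work surface at z = 0. Lengths are in m, angles in degrees, forces in N, time in s.
With the tool pointing down it reaches from about 0.3 to 0.75 m from the base axis. Payload 8.5 kg.
Tool frame: the origin (TCP) lies at the very end of the fingers, on their centre line; the grasp point (between the pads) lies 19 mm behind it (grip_depth is the distance from the TCP to the grasp point, in m); z points along the fingers, y is the direction in which the jaws open and shut (so a half turn about z gives the same grasp; the last joint's range is limited). The gripper opens to 85 mm and grips with 20 to 120 N. Pads are 22 mm wide; open, the fingers measure 114 mm over their backs; the gripper's body (76 mm by 85 mm) begins 54 mm behind the grasp point. The pads swing forward as they close: fully open they stand 13 mm farther back than shut.
Start: joints at [56.935, 21.807, 74.336, -0, 83.858, -12.336], TCP at [0.195, 0.514, 0.231] pointing down, gripper open.
Joint ranges: [-178.18, 178.18], [-50.72, 133.34], [12.68, 142.11], [-81.47, 261.47], [9.98, 163.14], [-165.26, 165.26]. Speed limits (degrees/s): [136.94, 136.94, 180, 180, 180, 180].

## Interface

Orientations are given as a 3x3 rotation matrix whose columns are the frame's x, y, z axes.
In Python, from rig import observe, get_image, close_job, silhouettes, grip_depth gives the robot as it stands. The module is installed in compiled form; this text tells all that it offers.
- The arm moves only by the shell command python3 -m crank 'ROWS' [FORCE]. ROWS is a JSON object of lists of equal length, an entry for each row: "slide": the shift along the tool's x, y, z in m, a list of three; "roll": the turn about the tool's z in rad; "grip": the finger opening in m, from 0 to 0.0854. A call has exactly 8 rows; each row is the pose to reach, as a shift and turn from the pose commanded when the call began, along the tool's axes at that moment; what a row does not reach only later rows make up. A row lasts 1/10 s, in which the tool goes at most 50 mm and 8.59 degrees, less where a joint would pass 70% of its speed; a pose out of reach is approached as far as the arm can. A call with a gripper value outside its range is refused whole. The fingers move at their own pace and stop on an object; FORCE is the grip in N (left out, the last holds). Time passes only in rows, so rows that repeat a pose let the fingers close, or fill a call up. It gives the time, the measured TCP pose, the force and the opening at its end, in the units of the state.
- observe(): the state, without advancing time (a new reading comes with each control period).
- get_image(name): name is "scene" or "top"; returns a dict with "frame" (420x560x3 uint8, red, green, blue), "fx", "fy", "cx", "cy" (pixels), "D" ([k1, k2, p1, p2, k3] as OpenCV has them; the pictures are not rectified), "xyz" and "rotation" of the camera in the world. Camera axes: x right, y down, z forward; pixel columns grow to the right and rows downward; lengths in m; the calibration is good to about 2 mm. A picture is of the moment at which its call begins. There is no depth.
- close_job(): hands the job in, once; it reports no verdict.
Trained networks look in a picture, given as the dict that the camera call returned (one of the last four; its "shot" number tells which), for a name from the list of things; names that differ only in an ending like _2 or _b are one class to them, and where a whole thing is asked for, a point or a joint stands for the part that bears it (a point fixed in the world has none). Each returns a list of dicts, best first, with "confidence" (0 to 1); they miss things now and then, are a little off and sometimes report something else, mostly with a low value. They report only what shows in the picture. A call takes as long as a camera call. They do not tell look-alikes from the thing itself.
- silhouettes(target, picture): "pixels" (420x560 bool, what is visible of it) and "box" ([centre column, centre row, width, height] in pixels, round what is visible of it).
The state is a dict: "time_s": time; "q": joint angles; "qvel": joint speeds; "joint_efforts": joint torques, N m; "position": TCP position; "tool_rot": TCP orientation; "ft_force": force on the tool from outside, world axes, zero at the start; "wrist_torque": the same for the moment, N m; "grip_width": finger opening in m.
Only numpy, scipy, OpenCV 4.12 (cv2) and the standard library are available. Lean on these libraries where they do the work, as an engineer would, in place of code of your own. Each camera call takes 0.05 s, during which the arm holds its last target.

## Task

Lift the steel caddy by its handle off the draining stand and set it down in the fenced nest on the shaker beside. Then lower every amber flask from the tray gently into the caddy so that each stands upright on its floor, and last swing the keeper arm fully shut so that its end rests in its catch. Leave the two jars where they stand in the tray.

Things in the scene. Friction and masses are not known exactly. Their poses are not given: they have to be found in the camera images.
- caddy: open steel flask caddy (0.6 kg): a rectangular box 150 (its x) x 240 (its y) x 70 high, walls and floor 5 thick, with a fixed arched carrying handle over its middle: a round bar 14 thick along its y axis, straight from y -95 to +95, axis 118 above the underside (top 125). Origin: centre of the underside; z up. Inside 140 x 230 x 65 deep, room for 3 flasks on each side of the handle
- stand: white draining stand, fixed: flat top 190 (x) x 270 (y) on four steel legs, top 70 above the bench. Origin: centre of its foot on the bench. The caddy starts on it
- shaker: orbital shaker, fixed: low white machine 250 (x) x 290 (y) with a dark platform whose top is 65 above the bench. An aluminium fence 22 high stands on the platform's far side and both sides and leaves a nest 174 (x) x 264 (y) for the caddy; its near side (-x) is closed by the keeper arm. Origin: centre of its foot on the bench; the caddy fits with its y axis along the shaker's y, either way round
- nest (a point): centre of the nest, on the platform's top face; axes as the shaker: x away from the keeper, y along the caddy's length, z up
- keeper (a joint): keeper arm of the shaker, in rad: 0 = shut, lying across the near side of the nest with its end in the forked catch; grows to 1.5 as it swings out towards the robot (seen from above clockwise, about the vertical line through keeper_pivot). A little friction holds it where it is left
- keeper_grip (a point): point on the axis of the upright white knob of the keeper arm, 16 below the knob's top, 139 above the bench; the knob is round, 22 thick, 60 tall, and stands 112 from the pivot axis, a little on the robot's side of the arm. Axes as the shaker when the arm is shut, turning with the arm
- keeper_pivot (a point): point on the keeper arm's vertical pivot axis, 28 above the platform, at the near left corner region of the nest
- tray: shallow white tray, fixed, 360 (x) x 190 (y), floor 4 thick, rim 16 high; the flasks and two jars start in it. Origin: centre of its underside
- flask0: stoppered amber glass flask (110 g), one of up to six alike: round bulb 54 in diameter (centre 29 up) on a flat base 40 wide, neck 22 thick, cylindrical white stopper 26 thick from 76 to 100 above the base. Origin: centre of the base; z up along the neck. None if absent
- flask1: stoppered amber glass flask (110 g), one of up to six alike: round bulb 54 in diameter (centre 29 up) on a flat base 40 wide, neck 22 thick, cylindrical white stopper 26 thick from 76 to 100 above the base. Origin: centre of the base; z up along the neck. None if absent
- flask2: stoppered amber glass flask (110 g), one of up to six alike: round bulb 54 in diameter (centre 29 up) on a flat base 40 wide, neck 22 thick, cylindrical white stopper 26 thick from 76 to 100 above the base. Origin: centre of the base; z up along the neck. None if absent
- flask3: stoppered amber glass flask (110 g), one of up to six alike: round bulb 54 in diameter (centre 29 up) on a flat base 40 wide, neck 22 thick, cylindrical white stopper 26 thick from 76 to 100 above the base. Origin: centre of the base; z up along the neck. None if absent
- flask4: stoppered amber glass flask (110 g), one of up to six alike: round bulb 54 in diameter (centre 29 up) on a flat base 40 wide, neck 22 thick, cylindrical white stopper 26 thick from 76 to 100 above the base. Origin: centre of the base; z up along the neck. None if absent
- flask5: stoppered amber glass flask (110 g), one of up to six alike: round bulb 54 in diameter (centre 29 up) on a flat base 40 wide, neck 22 thick, cylindrical white stopper 26 thick from 76 to 100 above the base. Origin: centre of the base; z up along the neck. None if absent
- jar0: squat amber jar with a white cap, straight-sided, 52 in diameter, 65 tall, standing among the flasks in the tray; it stays there. Origin: centre of its underside
- jar1: squat amber jar with a white cap, straight-sided, 52 in diameter, 65 tall, standing among the flasks in the tray; it stays there. Origin: centre of its underside
Mind the look-alikes: they are no part of the job. What is shaped like the flask4 but red or yellow is not meant. What is shaped like the flask0 but purple is not meant.

How it is judged (in metres and radians):
On the way, in this order (a step that is already met when the one before it is completed fails the run):
1. the empty caddy stands in the shaker's nest, before any flask is loaded (x of caddy in the frame of nest between -0.022 and 0.022 m and y of caddy in the frame of nest between -0.022 and 0.022 m and z of caddy in the frame of nest between -0.008 and 0.008 m and angle between caddy's own z axis and vertical below 0.06 rad and linear speed of caddy below 0.03 m/s and contact force between the fingers and caddy below 0.5 N), for 0.2 s.
2. every flask stands upright in the caddy in the nest (x of caddy in the frame of nest between -0.022 and 0.022 m and y of caddy in the frame of nest between -0.022 and 0.022 m and z of caddy in the frame of nest between -0.008 and 0.008 m and angle between caddy's own z axis and vertical below 0.06 rad and linear speed of caddy below 0.03 m/s and x of flask0 in the frame of caddy between -0.062 and 0.062 m and y of flask0 in the frame of caddy between -0.105 and 0.105 m and z of flask0 in the frame of caddy between -0.003 and 0.02 m and angle between each of flask0, flask1, flask2, flask3, flask4, flask5's own z axis and vertical below 0.3 rad and linear speed of each of flask0, flask1, flask2, flask3, flask4, flask5 below 0.05 m/s and x of flask1 in the frame of caddy between -0.062 and 0.062 m and y of flask1 in the frame of caddy between -0.105 and 0.105 m and z of flask1 in the frame of caddy between -0.003 and 0.02 m and x of flask2 in the frame of caddy between -0.062 and 0.062 m and y of flask2 in the frame of caddy between -0.105 and 0.105 m and z of flask2 in the frame of caddy between -0.003 and 0.02 m and x of flask3 in the frame of caddy between -0.062 and 0.062 m and y of flask3 in the frame of caddy between -0.105 and 0.105 m and z of flask3 in the frame of caddy between -0.003 and 0.02 m and x of flask4 in the frame of caddy between -0.062 and 0.062 m and y of flask4 in the frame of caddy between -0.105 and 0.105 m and z of flask4 in the frame of caddy between -0.003 and 0.02 m and x of flask5 in the frame of caddy between -0.062 and 0.062 m and y of flask5 in the frame of caddy between -0.105 and 0.105 m and z of flask5 in the frame of caddy between -0.003 and 0.02 m), for 0.2 s.
3. the keeper arm is swung shut (value of joint keeper below 0.06 rad), for 0.2 s.
At the end, for the whole second after the job is handed in: The caddy stands flat on the platform within 22 mm of the nest's centre along each axis (inside the fences), every flask present stands on the caddy's floor, upright within 0.3 rad, everything is at rest, and the keeper is within 0.06 rad of shut (all of step 2 and value of joint keeper below 0.06 rad); the robot touches nothing.
It fails at once if a flask drops into the caddy (moves faster than 0.5 m/s inside it, between its rim and 10 mm above its floor) ((x of flask0 in the frame of caddy between -0.07 and 0.07 m and y of flask0 in the frame of caddy between -0.115 and 0.115 m and z of flask0 in the frame of caddy between 0.015 and 0.06 m and linear speed of flask0 above 0.5 m/s) or (x of flask1 in the frame of caddy between -0.07 and 0.07 m and y of flask1 in the frame of caddy between -0.115 and 0.115 m and z of flask1 in the frame of caddy between 0.015 and 0.06 m and linear speed of flask1 above 0.5 m/s) or (x of flask2 in the frame of caddy between -0.07 and 0.07 m and y of flask2 in the frame of caddy between -0.115 and 0.115 m and z of flask2 in the frame of caddy between 0.015 and 0.06 m and linear speed of flask2 above 0.5 m/s) or (x of flask3 in the frame of caddy between -0.07 and 0.07 m and y of flask3 in the frame of caddy between -0.115 and 0.115 m and z of flask3 in the frame of caddy between 0.015 and 0.06 m and linear speed of flask3 above 0.5 m/s) or (x of flask4 in the frame of caddy between -0.07 and 0.07 m and y of flask4 in the frame of caddy between -0.115 and 0.115 m and z of flask4 in the frame of caddy between 0.015 and 0.06 m and linear speed of flask4 above 0.5 m/s) or (x of flask5 in the frame of caddy between -0.07 and 0.07 m and y of flask5 in the frame of caddy between -0.115 and 0.115 m and z of flask5 in the frame of caddy between 0.015 and 0.06 m and linear speed of flask5 above 0.5 m/s)).
It fails at once if a flask is pressed or knocked hard into the caddy (contact force over 30 N) (contact force between any of flask0, flask1, flask2, flask3, flask4, flask5 and caddy above 30 N).
It fails at once if a jar is moved more than 40 mm or tipped (distance of any of jar0, jar1 from where it was at the start of the episode above 0.04 m or angle between any of jar0, jar1's own z axis and vertical above 0.5 rad).
Of flask0, flask1, flask2, flask3, flask4, flask5 only 4 to 6 are there at a start; the rules pass over those that are not, and their reading is None.
At some moment in a run one of flask0, flask1, flask2, flask3, flask4, flask5 may be knocked a few centimetres aside while the robot is not near it.
It also fails if it takes over 210 s, if anything falls off the work surface, if the arm or the gripper's body presses on something with over 40 N, if the wrist force passes 120 N, or if a joint passes its speed limit or range.

## Working session

There is one attempt and no reset: what is moved stays moved. The work goes in short steps, Python scripts to look and compute and a shell command to move; the robot and the scene stay as the last step left them, time stands still between calls to the robot, and variables do not carry over. Pictures are saved under pics/ and viewed, and the job is handed in when it is done.

```bash
ls; mkdir -p pics
python3 - <<'E'
from rig import *
import cv2
print(observe(), grip_depth)
for n in ("scene","top"):
    p=get_image(n)
    print(n,{k:v for k,v in p.items() if k!="frame"})
    cv2.imwrite(f"pics/{n}0.png",cv2.resize(p["frame"][:,:,::-1],(800,600)))
E
```

```text
pics
{'time_s': 0.0, 'q': array([ 5.69337085e+01,  2.18424593e+01,  7.43847636e+01,  2.22906871e-03,
        8.38583690e+01, -1.23348196e+01]), 'qvel': array([-0.1657576 ,  0.00690106,  0.02000375, -0.09134749,  0.08068118,
        0.02804214]), 'joint_efforts': array([-6.22458683e-04, -4.48474932e+01, -2.31276208e+01, -2.03169338e-04,
        4.87653495e-03, -1.27170108e-05]), 'position': array([0.19451621, 0.51414528, 0.23069795]), 'tool_rot': array([[-9.35248095e-01,  3.53991923e-01, -8.47479504e-04],
       [ 3.53992758e-01,  9.35247354e-01, -1.23080867e-03],
       [ 3.56906635e-04, -1.45111307e-03, -9.99998883e-01]]), 'ft_force': array([-0.61618814, -0.1884341 , -0.42178507]), 'wrist_torque': array([ 0.02968156,  0.05291545, -0.03696322]), 'grip_width': 0.0855435460731307} 0.0187
scene {'fx': 473.0627736019123, 'fy': 473.0627736019123, 'cx': 277.5074838339622, 'cy': 216.04712912812414, 'D': array([-0.03378235,  0.        ,  0.        ,  0.        ,  0.        ]), 'xyz': array([1.27340251, 0.14913717, 1.14858094]), 'rotation': array([[-0.17451402,  0.78420579, -0.59545457],
       [ 0.98463153,  0.14313179, -0.10007014],
       [ 0.00675289, -0.60376699, -0.79713225]]), 'shot': 1}
top {'fx': 491.24905084039335, 'fy': 491.24905084039335, 'cx': 279.9215400805035, 'cy': 202.62173741229338, 'D': array([-0.10065879,  0.        ,  0.        ,  0.        ,  0.        ]), 'xyz': array([ 0.45060055, -0.0098872 ,  1.21221625]), 'rotation': array([[-0.02883142, -0.99743592,  0.06550066],
       [-0.99935474,  0.03016709,  0.01949491],
       [-0.02142089, -0.06489632, -0.99766207]]), 'shot': 2}
```

View pics/scene0.png

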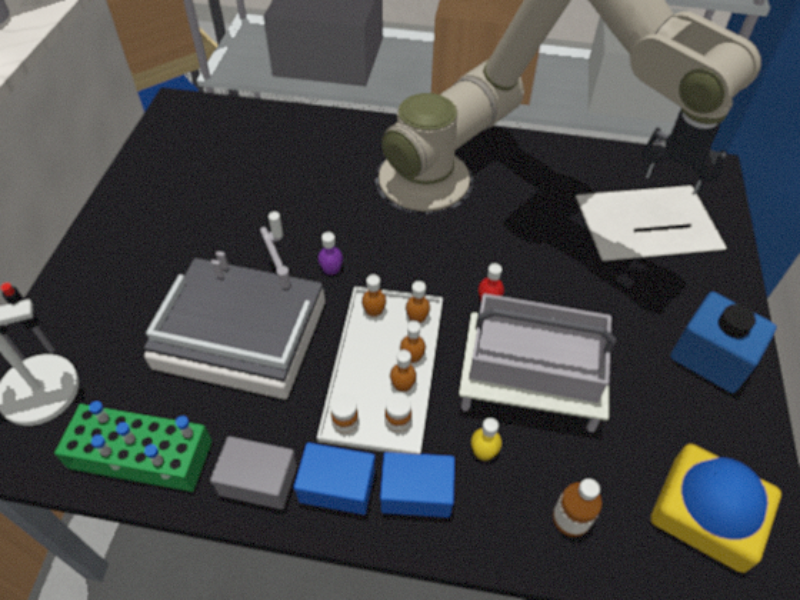

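View pics/top0.png

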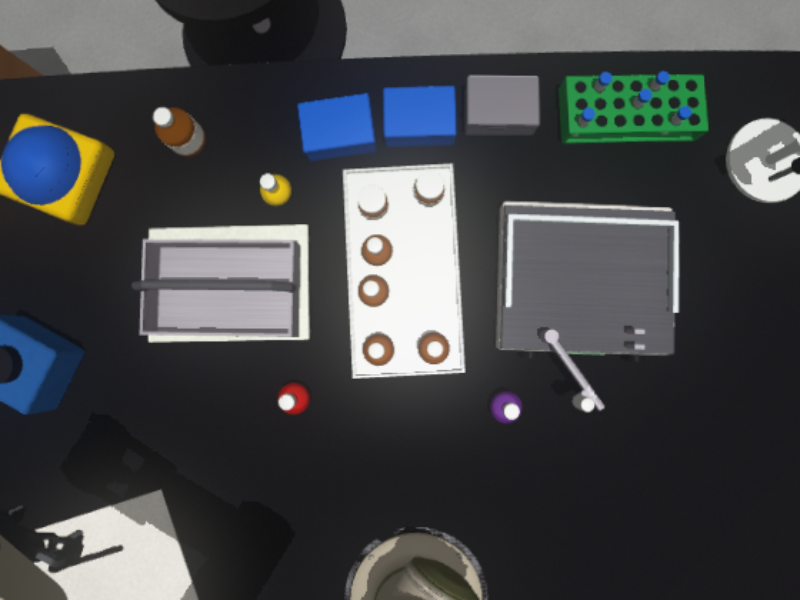

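```bash
cat > h.py <<'E'
from rig import *
import numpy as np, cv2
from scipy.optimize import least_squares
def proj(p,X):
    X=np.atleast_2d(X).astype(float); R=p["rotation"]
    K=np.array([[p["fx"],0,p["cx"]],[0,p["fy"],p["cy"]],[0,0,1]])
    rv,_=cv2.Rodrigues(R.T)
    return cv2.projectPoints(X,rv,-R.T@p["xyz"],K,p["D"])[0][:,0]
def back(p,uv,z):
    K=np.array([[p["fx"],0,p["cx"]],[0,p["fy"],p["cy"]],[0,0,1]])
    n=cv2.undistortPoints(np.array(uv,float).reshape(-1,1,2),K,p["D"])[:,0]
    d=np.c_[n,np.ones(len(n))]@p["rotation"].T
    return p["xyz"]+d*((z-p["xyz"][2])/d[:,2])[:,None]
def ring(r,z,n=48):
    a=np.linspace(0,2*np.pi,n,endpoint=False); return np.c_[r*np.cos(a),r*np.sin(a),np.full(n,z)]
FL=np.vstack([ring(.020,0)]+[ring(np.sqrt(.027**2-dz**2),.029+dz) for dz in np.linspace(-.018,.026,12)]+[ring(.011,.07),ring(.013,.076),ring(.013,.1)])
JAR=np.vstack([ring(.026,0),ring(.026,.065)])
def box(uv): 
    a,b=uv.min(0),uv.max(0); return np.r_[(a+b)/2,b-a]
def hull_iou(mask,uv):
    m=np.zeros(mask.shape,np.uint8); cv2.fillConvexPoly(m,cv2.convexHull(np.round(uv).astype(np.int32)),1)
    return (m.astype(bool)&mask).sum()/(m.astype(bool)|mask).sum()
def fitpt(pics,boxes,model,z,x0):
    f=lambda v: np.concatenate([(box(proj(p,model+[v[0],v[1],z]))-b-[.0,.0,0,0])[:2] for p,b in zip(pics,boxes)])
    s=least_squares(f,x0); return s.x,s.fun
def save(name,p,c=None,s=None):
    f=p["frame"][:,:,::-1]
    if c: f=f[c[1]:c[3],c[0]:c[2]]
    k=s or min(800/f.shape[1],600/f.shape[0]); cv2.imwrite("pics/"+name,cv2.resize(f,None,fx=k,fy=k,interpolation=cv2.INTER_CUBIC))
E
python3 - <<'E'
from h import *
P={n:get_image(n) for n in("scene","top")}
for n,p in P.items():
  for t in("flask0","jar0","caddy","stand","shaker","keeper","keeper_grip","tray"):
    for d in silhouettes(t,p):
      b=np.array(d["box"]); z={"flask0":.04,"jar0":.035,"caddy":.1,"stand":.07,"shaker":.065,"keeper":.1,"keeper_grip":.14,"tray":.01}[t]
      print(n,t,round(d["confidence"],2),b.round(1),d["pixels"].sum(),back(p,b[:2],z)[0].round(3))
save("t1.png",P["top"],(80,140,240,260)); save("t2.png",P["top"],(330,130,490,300))
E
```

```text
scene flask0 0.9 [281.4 262.9  18.3  26.5] 384 [0.602 0.049 0.04 ]
scene flask0 0.87 [289.2 240.1  19.6  32. ] 335 [0.523 0.057 0.04 ]
scene flask0 0.8 [292.8 213.4  20.4  28.2] 340 [0.428 0.053 0.04 ]
scene flask0 0.8 [231.6 175.5  17.1  29.2] 336 [ 0.314 -0.16   0.04 ]
scene flask0 0.75 [260.7 207.3  20.2  29. ] 346 [ 0.422 -0.045  0.04 ]
scene flask0 0.71 [340.8 308.7  19.9  31.2] 427 [0.71  0.222 0.04 ]
scene flask0 0.59 [344.1 194.8  15.3  27.2] 278 [0.329 0.196 0.04 ]
scene jar0 0.95 [281.5 289.   20.8  28.3] 430 [0.678 0.062 0.035]
scene jar0 0.43 [284.1 262.2  13.9  28.4] 384 [0.595 0.055 0.035]
scene jar0 0.35 [191.4 169.7  12.8  39.4] 299 [ 0.308 -0.293  0.035]
scene caddy 0.58 [380.2 243.   97.8  70.3] 5663 [0.53  0.304 0.1  ]
scene stand 0.82 [373.9 260.4 102.1  82.1] 1553 [0.568 0.294 0.07 ]
scene shaker 0.93 [164.  214.9 128.  131.2] 9000 [ 0.519 -0.309  0.065]
scene keeper 0.6 [190.3 168.7  15.4  41.7] 261 [ 0.361 -0.272  0.1  ]
scene keeper_grip 0.67 [188.8 170.8  14.3  39.4] 240 [ 0.405 -0.258  0.14 ]
scene tray 0.72 [293.9 213.   14.5  23.6] 351 [0.403 0.053 0.01 ]

[... 514 characters left out ...]
[ 0.323 -0.157  0.04 ]
top flask0 0.15 [412.6 214.6 131.9 145.3] 13865 [ 0.489 -0.303  0.04 ]
top jar0 0.87 [260.6 141.9  20.8  19. ] 393 [0.677 0.056 0.035]
top jar0 0.66 [299.5 133.2  21.7  27.4] 413 [ 0.695 -0.039  0.035]
top caddy 0.63 [153.2 200.8 116.6  68.3] 7682 [0.537 0.303 0.1  ]
top stand 0.59 [160.4 200.2 113.   80.8] 1922 [0.54  0.294 0.07 ]
top shaker 0.8 [409.9 215.3 132.2 145.1] 13827 [ 0.487 -0.291  0.065]
top keeper 0.92 [408.2 263.1  36.7  44.1] 435 [ 0.378 -0.274  0.1  ]
top keeper_grip 0.72 [405.9 265.2  34.2  49.4] 456 [ 0.376 -0.259  0.14 ]
top tray 0.7 [282.1 190.4  87.3 155.2] 8884 [0.559 0.007 0.01 ]
top tray 0.66 [300.5 132.2  18.2  28.2] 423 [ 0.703 -0.042  0.01 ]
```

View pics/t1.png

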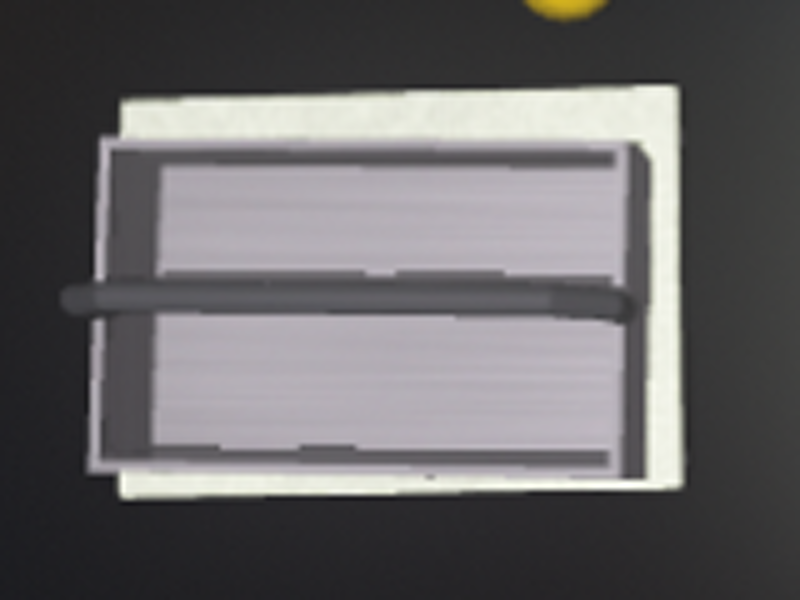

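View pics/t2.png

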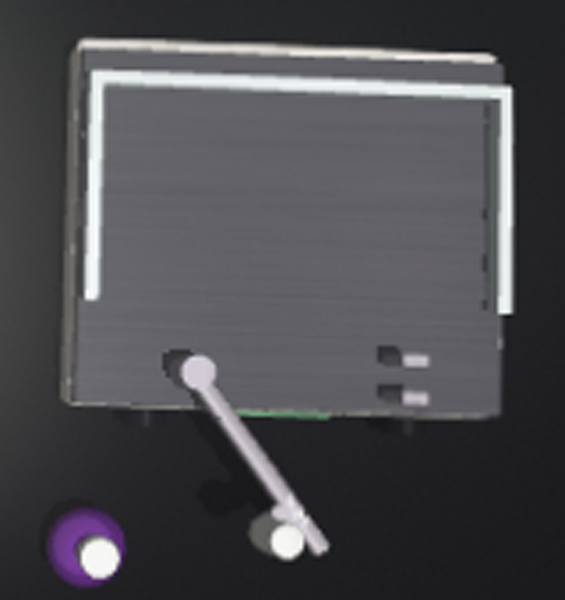

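Run:
```python
from h import *
p=get_image("top")
def c1(u): return (np.array(u)+.5)/5-.5+[80,140]
def c2(u): return (np.array(u)+.5)/3.529-.5+[330,130]
print("rim outer",back(p,c1([(100,140),(630,143),(617,474),(90,472)]),.14).round(4)[:,:2])
h=back(p,c1([(75,298),(620,302)]),.188);print("handle axis",h.round(4))
print("hl mid", back(p,c1([(300,296),(500,299)]),.195).round(4))
f=back(p,c2([(104,86),(500,100),(499,312),(99,299)]),.087);print("fence inner",f.round(4))
f=back(p,c2([(91,72),(512,88)]),.087);print("fence outer",f.round(4))
print("platform",back(p,c2([(78,45),(503,62),(500,415),(68,402)]),.065).round(4))
print("knob top",back(p,c2([(288,541)]),.155).round(4),"pivot top",back(p,c2([(198,371)]),.105).round(4))
s=get_image("scene")
bx={"top":[(305.4,243.4),(264.9,245.4),(260.3,205.2),(263.1,175.8)],"scene":[(260.7,207.3),(292.8,213.4),(289.2,240.1),(281.4,262.9)]}
for a,b in zip(bx["top"],bx["scene"]):
    for P,B in(([p],[a]),([s],[b]),([p,s],[a,b])): 
        x,r=fitpt(P,[np.r_[q,0,0] for q in B],FL,.004,[.5,0]); print("flask",x.round(4),r.round(1))
save("s1.png",s,(220,190,320,320)); save("s2.png",s,(90,140,250,290))
```

```text
rim outer [[0.6121 0.4141]
 [0.6022 0.1732]
 [0.4563 0.1817]
 [0.4632 0.4194]]
handle axis [[0.5372 0.4064 0.188 ]
 [0.5282 0.1704 0.188 ]]
hl mid [[0.5344 0.3054 0.195 ]
 [0.5305 0.2199 0.195 ]]
fence inner [[ 0.6315 -0.1741  0.087 ]
 [ 0.6151 -0.4366  0.087 ]
 [ 0.4755 -0.428   0.087 ]
 [ 0.4921 -0.1652  0.087 ]]
fence outer [[ 0.641  -0.166   0.087 ]
 [ 0.6229 -0.4452  0.087 ]]
platform [[ 0.6632 -0.1611  0.065 ]
 [ 0.6442 -0.4486  0.065 ]
 [ 0.4075 -0.4334  0.065 ]
 [ 0.4256 -0.1452  0.065 ]]
knob top [[ 0.339  -0.2657  0.155 ]] pivot top [[ 0.4436 -0.2243  0.105 ]]
flask [ 0.4285 -0.0449] [0. 0.]
flask [ 0.4307 -0.0434] [0. 0.]
flask [ 0.4291 -0.0444] [-0.2 -0.2 -0.2 -0.5]
flask [0.4265 0.0521] [ 0. -0.]
flask [0.4358 0.0542] [-0.  0.]
flask [0.4292 0.0528] [-0.3 -1.1 -0.1 -1.8]
flask [0.5232 0.0605] [0. 0.]
flask [0.5305 0.0587] [0. 0.]
flask [0.5257 0.0597] [ 0.3 -1.   0.6 -1.4]
flask [0.5942 0.0519] [0. 0.]
flask [0.6078 0.0496] [0. 0.]
flask [0.5993 0.0508] [ 0.4 -2.1  0.9 -2.6]
```

View pics/s2.png

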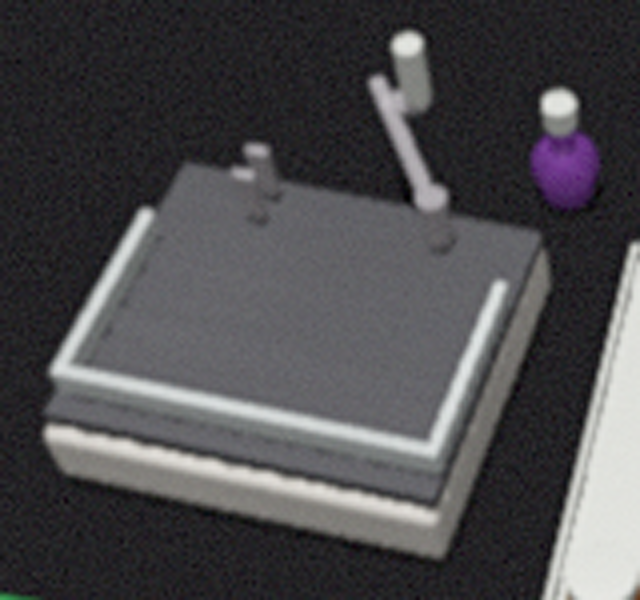

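View pics/s1.png

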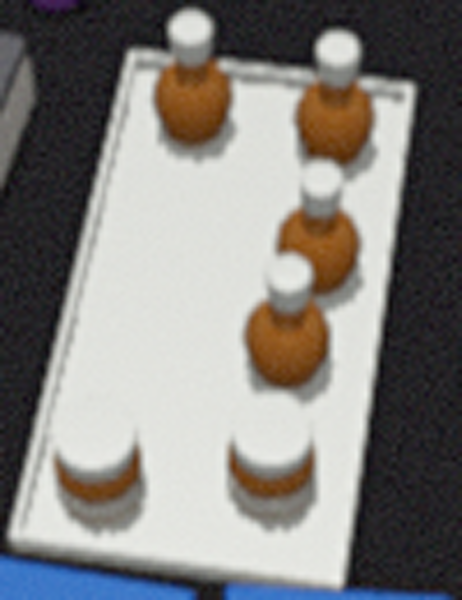

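```bash
cat > plan.py <<'E'
import sys,numpy as np
from rig import observe
o=observe(); x,y,z,yaw=[float(a) for a in sys.argv[1:5]]
R=o["tool_rot"]; p=o["position"]
cur=np.degrees(np.arctan2(R[1,1],R[0,1]))
d=(yaw-cur+90)%180-90
print("t",o["time_s"],"p",p.round(4),"yaw",round(cur,2),"w",round(o["grip_width"],4),"F",o["ft_force"].round(1),"q",o["q"].round(0))
print("slide",(R.T@(np.array([x,y,z])-p)).round(4),"roll",round(-np.radians(d),4), "alt roll",round(-np.radians(d-180*np.sign(d)),3))
E
python3 plan.py 0.533 0.297 0.26 -2.1
```

```text
t 1.1 p [0.1947 0.5144 0.2313] yaw 69.27 w 0.0851 F [ 0.2  0.4 -0.4] q [ 57.  22.  74.  -0.  84. -12.]
slide [-0.3934 -0.0835 -0.0287] roll 1.2457 alt roll -1.896
```

```bash
python3 -m crank '{"slide":[[-0.03,-0.005,-0.02],[-0.07,-0.015,-0.029],[-0.115,-0.025,-0.029],[-0.16,-0.034,-0.029],[-0.205,-0.044,-0.029],[-0.25,-0.053,-0.029],[-0.295,-0.063,-0.029],[-0.34,-0.072,-0.029]],"roll":[0.13,0.27,0.41,0.55,0.69,0.83,0.97,1.11],"grip":[0.06,0.05,0.05,0.05,0.05,0.05,0.05,0.05]}' 80; python3 plan.py 0.533 0.297 0.26 -2.1
```

```text
time_s: 1.9
position: [0.4886, 0.3253, 0.2604]
tool_rot: [[-0.093, 0.996, 0.0], [0.996, 0.093, 0.0], [0.0, 0.0, -1.0]]
ft_force: [1.2, 0.4, -0.1]
grip_width: 0.0499
t 1.9 p [0.4886 0.3253 0.2604] yaw 5.33 w 0.0499 F [ 1.2  0.4 -0.1] q [22. 25. 65.  0. 90. 17.]
slide [-0.0324  0.0416  0.0004] roll 0.1297 alt roll -3.012
```

```bash
python3 -m crank '{"slide":[[-0.012,0.015,0],[-0.024,0.03,0],[-0.0324,0.0416,0],[-0.0324,0.0416,0.0],[-0.0324,0.0416,0.02],[-0.0324,0.0416,0.03],[-0.0324,0.0416,0.04],[-0.0324,0.0416,0.04]],"roll":[0.06,0.12,0.13,0.13,0.13,0.13,0.13,0.13],"grip":[0.05,0.05,0.05,0.05,0.05,0.05,0.05,0.05]}'; python3 plan.py 0.533 0.297 0.169 -2.1
python3 - <<'E'
from h import *
for n,c in(("scene",(320,180,460,300)),("top",(80,140,240,260))): save(n+"1.png",get_image(n),c)
E
```

```text
time_s: 2.7
position: [0.5309, 0.2988, 0.2191]
tool_rot: [[0.03, 1.0, -0.002], [1.0, -0.03, -0.001], [-0.001, -0.002, -1.0]]
ft_force: [0.0, 0.6, -0.2]
grip_width: 0.0501
t 2.7 p [0.5309 0.2988 0.2191] yaw -1.72 w 0.0501 F [ 0.   0.6 -0.2] q [18. 28. 65.  0. 86. 20.]
slide [-0.0017  0.0022  0.0501] roll 0.0067 alt roll -3.135
```

View pics/scene1.png

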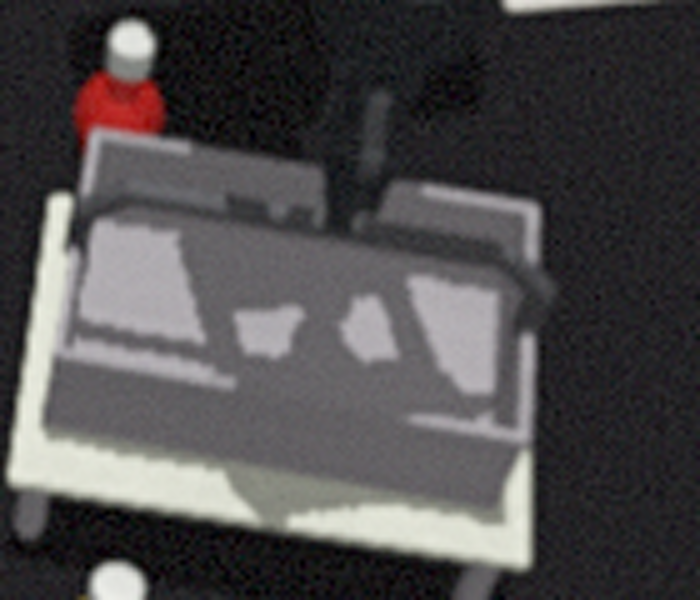

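View pics/top1.png

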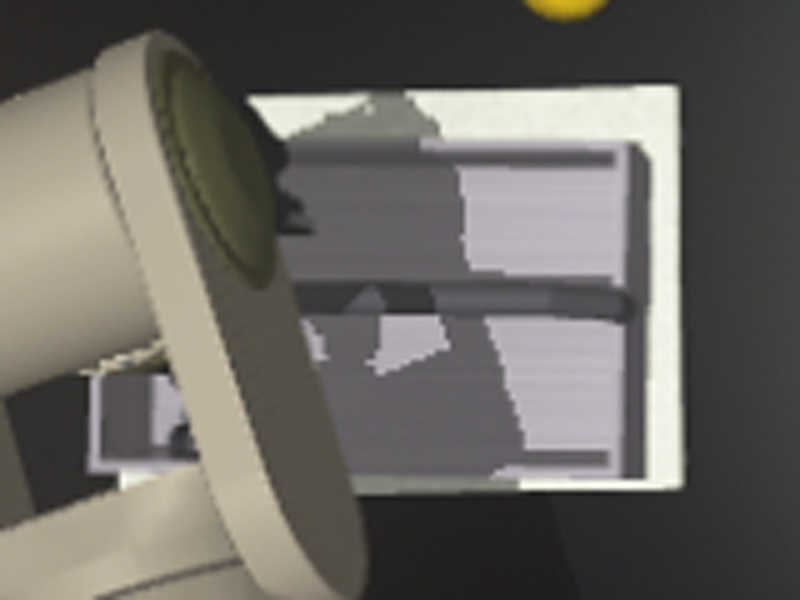

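Images: the gripper straddles the middle of the handle (scene crop ≈(345,210)); the handle is free. Descend and grip.

```bash
python3 -m crank '{"slide":[[-0.001,0.002,0.015],[-0.0015,0.002,0.03],[-0.0015,0.002,0.042],[-0.0015,0.002,0.05],[-0.0015,0.002,0.05],[-0.0015,0.002,0.05],[-0.0015,0.002,0.05],[-0.0015,0.002,0.05]],"roll":[0.005,0.005,0.005,0.005,0.005,0.005,0.005,0.005],"grip":[0.05,0.05,0.05,0.05,0.05,0.03,0.01,0.0]}' 80;python3 -m crank '{"slide":[[0,0,0],[0,0,0],[0,0,-0.001],[0,0,-0.004],[0,0,-0.008],[0,0,-0.014],[0,0,-0.02],[0,0,-0.025]],"roll":[0,0,0,0,0,0,0,0],"grip":[0,0,0,0,0,0,0,0]}' 100; python3 plan.py 0.533 0.297 0.30 -2.1
```

```text
time_s: 3.6
position: [0.5337, 0.2971, 0.1711]
tool_rot: [[0.036, 0.999, 0.001], [0.999, -0.036, 0.0], [0.0, 0.0, -1.0]]
ft_force: [-2.3, 0.4, 1.1]
grip_width: 0.0114
time_s: 4.4
position: [0.5338, 0.297, 0.196]
tool_rot: [[0.036, 0.999, 0.0], [0.999, -0.036, 0.0], [0.0, 0.0, -1.0]]
ft_force: [1.6, 0.0, -5.7]
grip_width: 0.0112
t 4.4 p [0.5338 0.297  0.196 ] yaw -2.06 w 0.0112 F [ 1.6  0.  -5.7] q [18. 29. 68. -0. 83. 20.]
slide [-0.     -0.0008 -0.104 ] roll 0.0006 alt roll -3.141
```

```bash
python3 -m crank '{"slide":[[0,0,-0.015],[0,0,-0.03],[0,0,-0.045],[0,0,-0.06],[0,0,-0.07],[0,0,-0.08],[0,0,-0.08],[0,0,-0.08]],"roll":[0,0,0,0,0,0,0,0],"grip":[0,0,0,0,0,0,0,0]}'; python3 plan.py 0.5365 -0.2998 0.27 -3.66
python3 - <<'E'
from h import *
for n,c in(("scene",(300,130,480,290)),): save(n+"2.png",get_image(n),c)
E
```

```text
time_s: 5.2
position: [0.5336, 0.297, 0.2749]
tool_rot: [[0.036, 0.999, -0.001], [0.999, -0.036, -0.0], [-0.0, -0.001, -1.0]]
ft_force: [-0.2, 0.9, -6.8]
grip_width: 0.0108
t 5.2 p [0.5336 0.297  0.2749] yaw -2.06 w 0.0108 F [-0.2  0.9 -6.8] q [18. 27. 59.  0. 94. 20.]
slide [-0.5963  0.0244  0.005 ] roll 0.0279 alt roll -3.114
```

View pics/scene2.png

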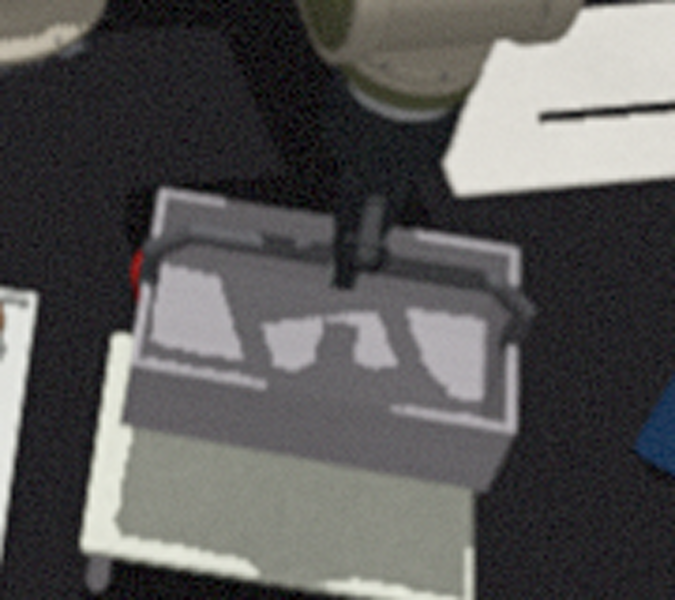

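```bash
python3 -m crank '{"slide":[[-0.008,0,0],[-0.022,0.001,0],[-0.042,0.002,0],[-0.066,0.003,0],[-0.094,0.004,0],[-0.124,0.005,0],[-0.154,0.006,0],[-0.184,0.007,0]],"roll":[0,0.001,0.002,0.003,0.004,0.006,0.008,0.009],"grip":[0,0,0,0,0,0,0,0]}'; python3 -m crank '{"slide":[[-0.03,0.001,0],[-0.06,0.002,0],[-0.09,0.004,0],[-0.12,0.005,0],[-0.15,0.006,0],[-0.18,0.007,0],[-0.21,0.008,0],[-0.24,0.01,0]],"roll":[0.001,0.002,0.003,0.004,0.006,0.008,0.01,0.012],"grip":[0,0,0,0,0,0,0,0]}';python3 plan.py 0.5365 -0.2998 0.27 -3.66
```

```text
time_s: 6.05
position: [0.5336, 0.1106, 0.2752]
tool_rot: [[0.046, 0.999, -0.0], [0.999, -0.046, -0.0], [-0.0, -0.0, -1.0]]
ft_force: [0.8, 0.7, -7.0]
grip_width: 0.0109
time_s: 6.85
position: [0.5323, -0.1294, 0.2753]
tool_rot: [[0.058, 0.998, -0.0], [0.998, -0.058, -0.0], [-0.0, -0.0, -1.0]]
ft_force: [0.7, 1.0, -6.9]
grip_width: 0.0111
t 6.85 p [ 0.5323 -0.1294  0.2753] yaw -3.33 w 0.0111 F [ 0.7  1.  -6.9] q [-26.  20.  70.  -0.  90. -23.]
slide [-0.1698  0.0141  0.0054] roll 0.0058 alt roll -3.136
```

```bash
python3 -m crank '{"slide":[[-0.03,0.003,0],[-0.06,0.005,0],[-0.088,0.007,0],[-0.114,0.009,0],[-0.136,0.011,0],[-0.154,0.013,0],[-0.165,0.014,0],[-0.17,0.014,0]],"roll":[0.001,0.002,0.003,0.004,0.006,0.006,0.006,0.006],"grip":[0,0,0,0,0,0,0,0]}'; python3 plan.py 0.5365 -0.2998 0.169 -3.66
python3 - <<'E'
from h import *
for n,c in(("scene",(70,80,280,300)),("top",(300,90,520,310))): save(n+"3.png",get_image(n),c)
E
```

```text
time_s: 7.65
position: [0.5373, -0.2988, 0.2751]
tool_rot: [[0.064, 0.998, -0.0], [0.998, -0.064, 0.0], [0.0, -0.0, -1.0]]
ft_force: [0.2, 0.0, -7.3]
grip_width: 0.0106
t 7.65 p [ 0.5373 -0.2988  0.2751] yaw -3.66 w 0.0106 F [ 0.2  0.  -7.3] q [-40.  27.  58.  -0.  95. -36.]
slide [-0.001  -0.0007  0.1061] roll 0.0001 alt roll -3.142
```

View pics/scene3.png

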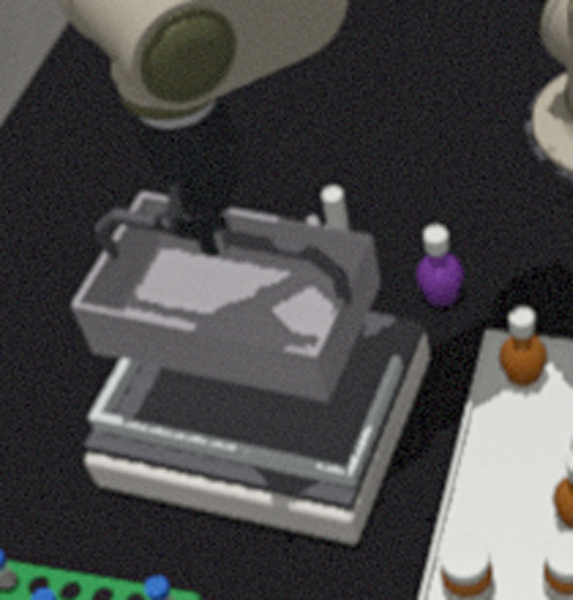

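View pics/top3.png

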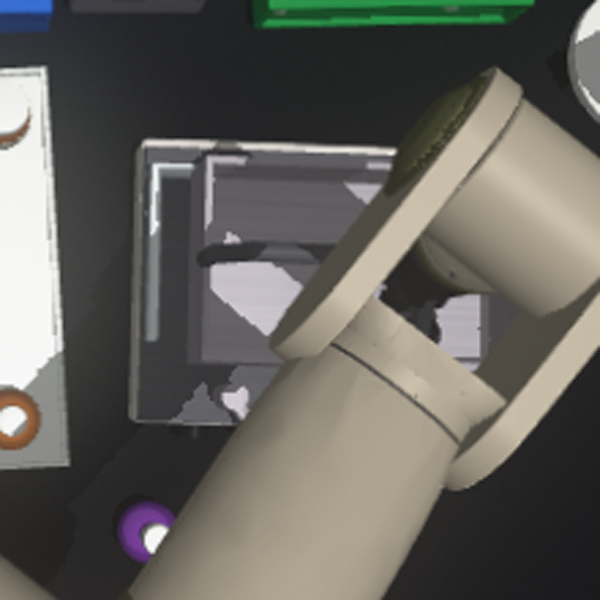

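```bash
cat >> h.py <<'E'
def box3(c,yaw,sx,sy,z0,z1):
    a=np.radians(yaw); R=np.array([[np.cos(a),-np.sin(a)],[np.sin(a),np.cos(a)]])
    k=np.array([[1,1],[-1,1],[-1,-1],[1,-1]])*[sx/2,sy/2]
    b=k@R.T+c; return np.vstack([np.c_[b,np.full(4,z0)],np.c_[b,np.full(4,z1)]])
def overlay(name,p,sets,c):
    f=p["frame"][:,:,::-1][c[1]:c[3],c[0]:c[2]]; k=min(800/f.shape[1],600/f.shape[0])
    f=cv2.resize(f,None,fx=k,fy=k,interpolation=cv2.INTER_CUBIC)
    for X,col in sets:
        uv=((proj(p,X)-[c[0],c[1]]+.5)*k-.5)
        for q in np.array_split(uv,len(uv)//4): cv2.polylines(f,[np.round(q).astype(np.int32)],True,col,1)
    cv2.imwrite("pics/"+name,f)
E
python3 - <<'E'
from h import *
C=[.5373,-.2988]
for n,c in(("scene",(70,80,280,300)),("top",(300,90,520,310))):
    overlay(n+"4.png",get_image(n),[(box3(C,-3.66,.15,.24,.174,.244),(0,255,0)),(box3([.5365,-.2998],-3.66,.174,.264,.065,.087),(0,0,255))],c)
E
```

```text
(no output)
```

View pics/scene4.png

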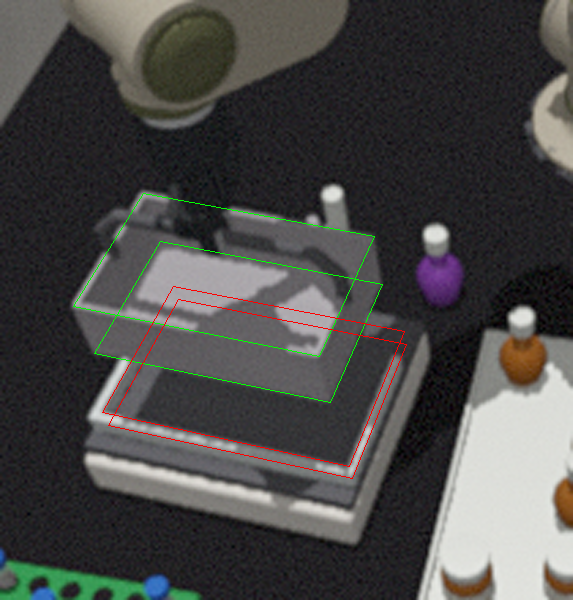

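View pics/top4.png

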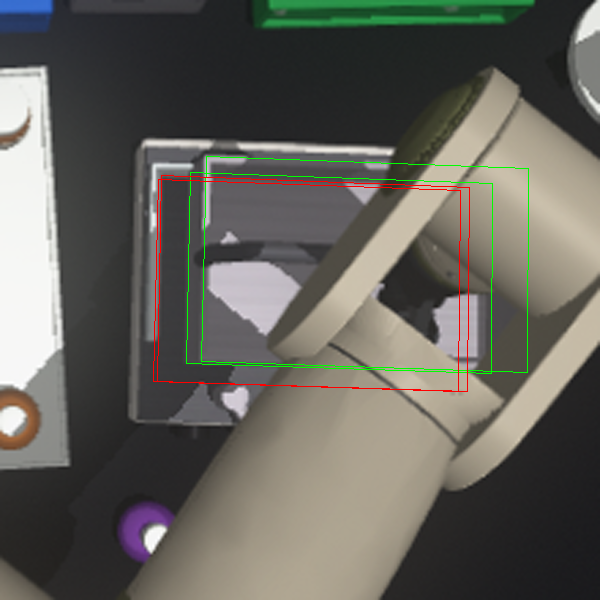

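```bash
python3 -m crank '{"slide":[[-0.001,-0.001,0.01],[-0.001,-0.001,0.025],[-0.001,-0.001,0.042],[-0.001,-0.001,0.06],[-0.001,-0.001,0.076],[-0.001,-0.001,0.088],[-0.001,-0.001,0.096],[-0.001,-0.001,0.1]],"roll":[0,0,0,0,0,0,0,0],"grip":[0,0,0,0,0,0,0,0]}';python3 -m crank '{"slide":[[0,0,0.002],[0,0,0.004],[0,0,0.006],[0,0,0.008],[0,0,0.009],[0,0,0.01],[0,0,0.01],[0,0,0.01]],"roll":[0,0,0,0,0,0,0,0],"grip":[0,0,0,0,0,0,0,0]}'; python3 plan.py 0.5365 -0.2998 0.169 -3.66
python3 - <<'E'
from h import *
C=[.5365,-.2998]
for n,c in(("scene",(70,80,280,300)),):
    overlay(n+"5.png",get_image(n),[(box3(C,-3.66,.15,.24,.065,.135),(0,255,0))],c)
E
```

```text
time_s: 8.65
position: [0.5364, -0.2985, 0.1746]
tool_rot: [[0.063, 0.998, -0.001], [0.998, -0.063, 0.0], [0.0, -0.001, -1.0]]
ft_force: [-1.2, 0.5, -6.0]
grip_width: 0.0107
time_s: 9.45
position: [0.5363, -0.2989, 0.1663]
tool_rot: [[0.063, 0.998, 0.0], [0.998, -0.063, -0.001], [-0.001, 0.0, -1.0]]
ft_force: [-5.2, 1.8, 2.0]
grip_width: 0.0107
t 9.45 p [ 0.5363 -0.2989  0.1663] yaw -3.61 w 0.0107 F [-5.2  1.8  2. ] q [-40.  31.  70.  -0.  79. -37.]
slide [-0.0009  0.0002 -0.0027] roll 0.0008 alt roll -3.141
```

View pics/scene5.png

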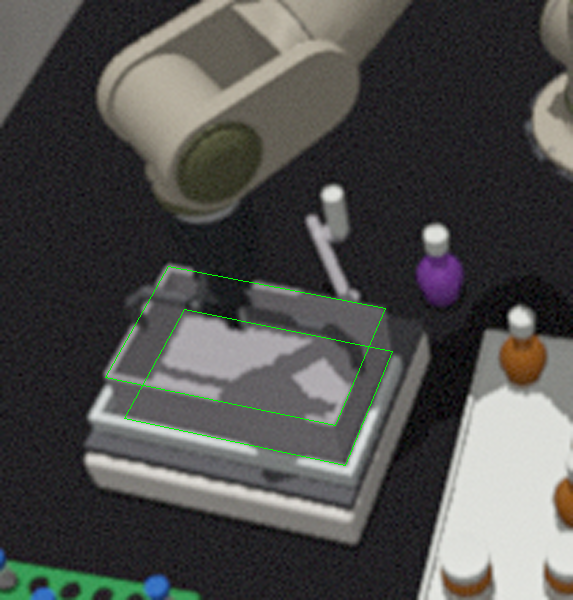

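```bash
python3 -m crank '{"slide":[[0,0,0],[0,0,0],[0,0,0],[0,0,0],[0,0,-0.01],[0,0,-0.03],[0,0,-0.06],[0,0,-0.09]],"roll":[0,0,0,0,0,0,0,0],"grip":[0.03,0.05,0.05,0.05,0.05,0.05,0.05,0.05]}' 40;python3 -m crank '{"slide":[[0.02,0,-0.01],[0.06,-0.01,-0.02],[0.1,-0.03,-0.03],[0.14,-0.05,-0.03],[0.18,-0.07,-0.03],[0.21,-0.09,-0.03],[0.24,-0.11,-0.03],[0.26,-0.12,-0.03]],"roll":[0,0,0,0,0,0,0,0],"grip":[0.05,0.05,0.05,0.05,0.05,0.05,0.05,0.05]}'; python3 plan.py 0.43 -0.045 0.25 0
python3 - <<'E'
from h import *
C=[.5365,-.2998]
for n,c in(("scene",(70,80,280,300)),("top",(300,90,520,310))):
    overlay(n+"6.png",get_image(n),[(box3(C,-3.66,.15,.24,.065,.135),(0,255,0))],c)
E
```

```text
time_s: 10.3
position: [0.5365, -0.2987, 0.2571]
tool_rot: [[0.063, 0.998, 0.0], [0.998, -0.063, -0.0], [-0.0, 0.0, -1.0]]
ft_force: [1.0, -0.8, -1.2]
grip_width: 0.0502
time_s: 11.1
position: [0.4311, -0.0289, 0.2853]
tool_rot: [[0.061, 0.998, -0.0], [0.998, -0.061, 0.001], [0.001, -0.0, -1.0]]
ft_force: [0.0, -0.3, -0.5]
grip_width: 0.0501
t 11.1 p [ 0.4311 -0.0289  0.2853] yaw -3.52 w 0.0501 F [ 0.  -0.3 -0.5] q [-20.   8.  85.   0.  87. -16.]
slide [-0.0161 -0.0001  0.0353] roll -0.0615 alt roll 3.08
```

View pics/scene6.png

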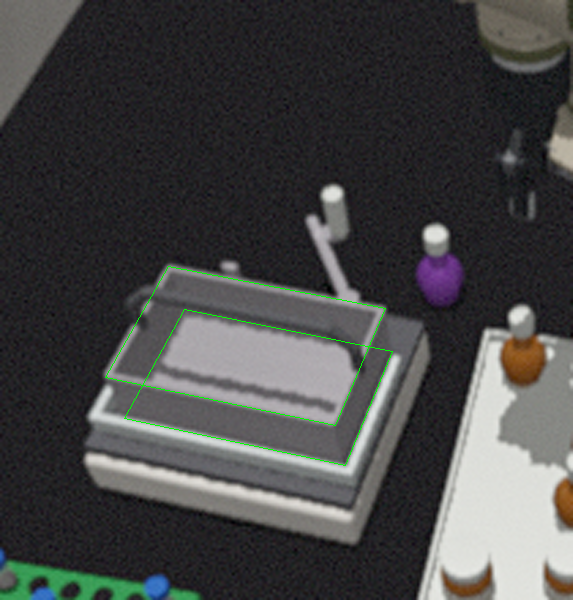

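View pics/top6.png

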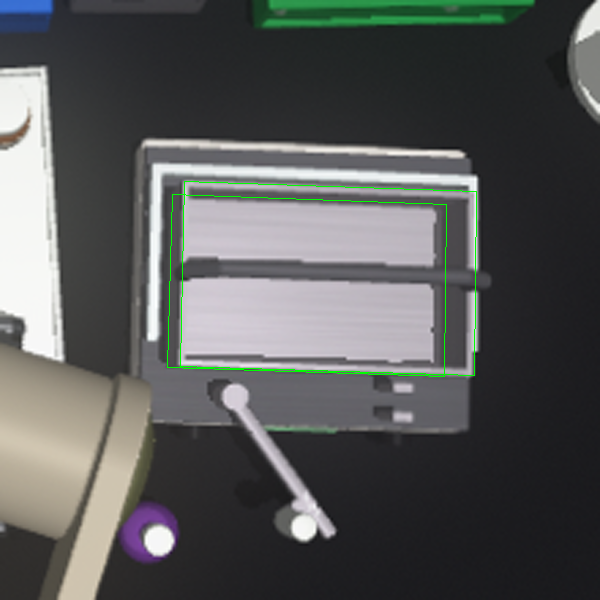

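```bash
cat >> h.py <<'E'
BALL=np.vstack([ring(np.sqrt(max(.027**2-dz**2,0)),.029+dz) for dz in np.linspace(-.018,.026,20)])
STOP=np.vstack([ring(.013,.076),ring(.013,.1)])
def flasks(p,z0=.004,names=True):
    hsv=cv2.cvtColor(p["frame"],cv2.COLOR_RGB2HSV); m=cv2.inRange(hsv,(4,120,40),(20,255,255))
    out=[]
    n,l,st,ce=cv2.connectedComponentsWithStats(m,connectivity=4)
    for i in range(1,n):
        if st[i,4]<60: continue
        b=np.array([st[i,0]+(st[i,2]-1)/2,st[i,1]+(st[i,3]-1)/2,st[i,2],st[i,3]])
        x,r=fitpt([p],[b],BALL,z0,[.5,0]); e=box(proj(p,BALL+[*x,z0]))
        out.append((x.round(4),b,e[2:].round(1),st[i,4]))
    return out
E
python3 - <<'E'
from h import *
P={n:get_image(n) for n in("scene","top")}
for n,p in P.items():
    for f in flasks(p): print(n,*f)
save("top7.png",P["top"],(220,90,420,280)); save("scene7.png",P["scene"],(220,180,320,320))
E
```

```text
scene [ 0.4319 -0.0408] [261.5 211.5  16.   18. ] [18.1 18.1] 218
scene [0.4322 0.0512] [292. 216.  17.  17.] [18.2 18.2] 218
scene [0.5339 0.0573] [288.5 244.5  18.   18. ] [19.1 19.1] 197
scene [0.6006 0.0501] [282. 264.  17.  19.] [19.6 19.7] 237
scene [0.6901 0.056 ] [278.5 293.   18.    9. ] [20.5 20.7] 60
scene [0.7911 0.3931] [407. 351.  29.  29.] [22.7 22.8] 485
top [0.9655 0.6937] [14. 43. 29. 23.] [22.1 21.2] 340
top [0.8273 0.4011] [121.5  88.   28.   27. ] [22.2 21.9] 455
top [0.5937 0.0522] [263. 176.  19.  17.] [22.3 22.3] 141
top [0.5273 0.0588] [261.  203.5  21.   20. ] [22.4 22.4] 190
```

View pics/top7.png

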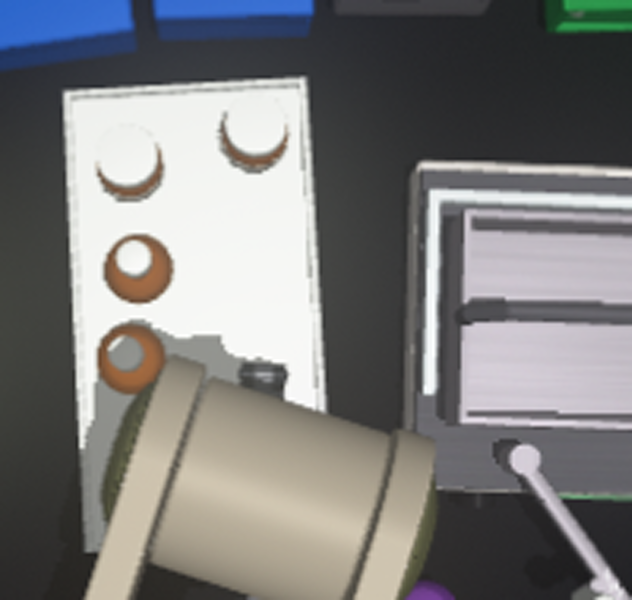

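View pics/scene7.png

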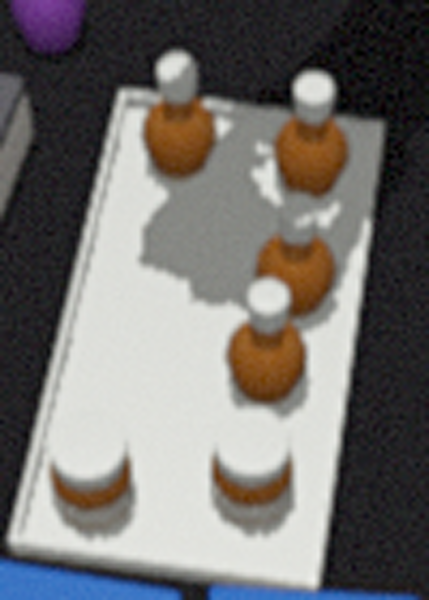

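```bash
python3 - <<'E'
from h import *
p=get_image("top")
c=lambda u:(np.array(u)+.5)/3.158-.5+[220,90]
print(back(p,c([(134,257),(126,353)]),.104).round(4))
for b in c([(138,268),(132.5,358)]): print(fitpt([p],[np.r_[b,0,0]],BALL,.004,[.5,0])[0])
E
python3 plan.py 0.429 -0.0437 0.22 -90
```

```text
[[0.5965 0.0502 0.104 ]
 [0.5274 0.0578 0.104 ]]
[0.59726746 0.05121676]
[0.52838873 0.05723908]
t 11.35 p [ 0.4333 -0.0318  0.2852] yaw -3.59 w 0.0502 F [0.1 0.8 0.2] q [-20.   8.  85.  -0.  87. -16.]
slide [-0.0121 -0.0035  0.0652] roll 1.5081 alt roll -1.634
```

```bash
python3 -m crank '{"slide":[[0,0,0],[0,0,0],[-0.002,0,0],[-0.004,-0.001,0],[-0.008,-0.002,0],[-0.01,-0.003,0],[-0.012,-0.0035,0],[-0.012,-0.0035,0]],"roll":[0.149,0.298,0.447,0.596,0.745,0.894,1.043,1.192],"grip":[0.06,0.06,0.06,0.06,0.06,0.06,0.06,0.06]}' 40; python3 -m crank '{"slide":[[0,0,0.01],[0,0,0.025],[0,0,0.04],[0,0,0.055],[0,0,0.07],[0,0,0.085],[0,0,0.1],[0,0,0.11]],"roll":[0.14,0.28,0.316,0.316,0.316,0.316,0.316,0.316],"grip":[0.06,0.06,0.06,0.06,0.06,0.06,0.06,0.06]}'; python3 plan.py 0.429 -0.0437 0.073 -90
python3 - <<'E'
from h import *
P={n:get_image(n) for n in("scene","top")}
save("scene8.png",P["scene"],(220,150,320,280))
E
```

```text
time_s: 12.15
position: [0.4292, -0.0446, 0.285]
tool_rot: [[0.953, 0.303, -0.001], [0.303, -0.953, 0.0], [-0.001, -0.0, -1.0]]
ft_force: [-0.5, 0.6, 1.2]
grip_width: 0.0605
time_s: 12.95
position: [0.4289, -0.0441, 0.1741]
tool_rot: [[1.0, -0.001, -0.001], [-0.001, -1.0, 0.001], [-0.001, -0.001, -1.0]]
ft_force: [0.3, 0.0, -0.9]
grip_width: 0.0601
t 12.95 p [ 0.4289 -0.0441  0.1741] yaw -90.08 w 0.0601 F [ 0.3  0.  -0.9] q [-22.  13.  97.  -0.  69.  68.]
slide [ 0.0002 -0.0004  0.1011] roll -0.0014 alt roll 3.14
```

View pics/scene8.png

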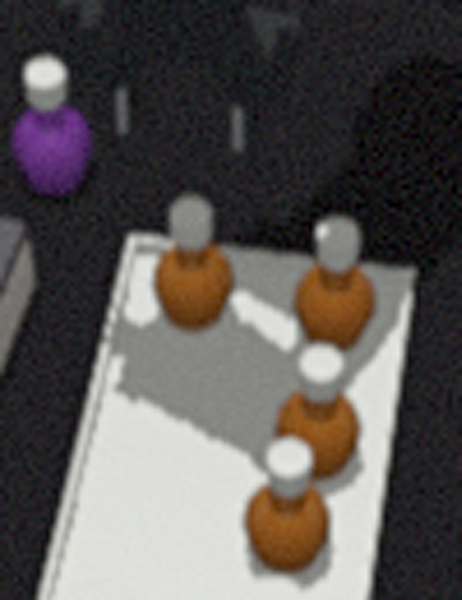

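The four amber flasks with stoppers stand in this crop at (190,285), (335,300), (317,430) and (287,525). The purple one at (50,150) is the decoy. The fingers straddle the first flask, so I descend on it.

```bash
python3 -m crank '{"slide":[[0,0,0.015],[0,0,0.035],[0,0,0.055],[0,0,0.072],[0,0,0.086],[0,0,0.095],[0,0,0.1],[0,0,0.101]],"roll":[0,0,0,0,0,0,0,0],"grip":[0.06,0.06,0.06,0.06,0.06,0.06,0.06,0.06]}' 30; python3 -m crank '{"slide":[[0,0,0],[0,0,0],[0,0,0],[0,0,0],[0,0,0],[0,0,0],[0,0,-0.002],[0,0,-0.006]],"roll":[0,0,0,0,0,0,0,0],"grip":[0.04,0.03,0.02,0.01,0.01,0.01,0.01,0.01]}' 30; python3 plan.py 0.429 -0.0437 0.25 -93.66
```

```text
time_s: 13.85
position: [0.4291, -0.0436, 0.0743]
tool_rot: [[1.0, -0.0, -0.0], [-0.0, -1.0, -0.0], [-0.0, 0.0, -1.0]]
ft_force: [0.3, -0.3, 0.6]
grip_width: 0.0599
time_s: 14.65
position: [0.4286, -0.0435, 0.0803]
tool_rot: [[1.0, -0.0, -0.001], [-0.0, -1.0, 0.0], [-0.001, -0.0, -1.0]]
ft_force: [0.7, -0.3, -1.0]
grip_width: 0.0252
t 14.65 p [ 0.4286 -0.0435  0.0803] yaw -90.01 w 0.0252 F [ 0.7 -0.3 -1. ] q [-22.  21. 105.  -0.  53.  68.]
slide [ 0.0002  0.0002 -0.1697] roll 0.0637 alt roll -3.078
```

```bash
python3 -m crank '{"slide":[[0,0,-0.01],[0,0,-0.03],[0,0,-0.06],[0,0,-0.09],[0,0,-0.12],[0,0,-0.15],[0.005,0.01,-0.18],[0.012,0.025,-0.205]],"roll":[0,0,0,0,0,0,0.03,0.063],"grip":[0.01,0.01,0.01,0.01,0.01,0.01,0.01,0.01]}'; python3 plan.py 0.5706 -0.3621 0.29 -93.66
```

```text
time_s: 15.45
position: [0.4405, -0.0682, 0.2879]
tool_rot: [[0.998, -0.063, 0.002], [-0.063, -0.998, -0.001], [0.002, 0.001, -1.0]]
ft_force: [0.2, 0.2, -1.4]
grip_width: 0.0252
t 15.45 p [ 0.4405 -0.0682  0.2879] yaw -93.63 w 0.0252 F [ 0.2  0.2 -1.4] q [-24.   9.  83.  -0.  88.  70.]
slide [ 0.1485  0.285  -0.0016] roll 0.0005 alt roll -3.141
```

```bash
python3 -m crank '{"slide":[[0.01,0.02,0],[0.027,0.052,0],[0.046,0.09,0],[0.067,0.13,0],[0.088,0.17,0],[0.107,0.207,0],[0.122,0.237,0],[0.134,0.26,0]],"roll":[0,0,0,0,0,0,0,0],"grip":[0.01,0.01,0.01,0.01,0.01,0.01,0.01,0.01]}';python3 -m crank '{"slide":[[0.008,0.014,0],[0.013,0.022,0],[0.0145,0.025,0],[0.0145,0.025,0.01],[0.0145,0.025,0.025],[0.0145,0.025,0.04],[0.0145,0.025,0.05],[0.0145,0.025,0.055]],"roll":[0,0,0,0,0,0,0,0],"grip":[0.01,0.01,0.01,0.01,0.01,0.01,0.01,0.01]}'; python3 plan.py 0.5706 -0.3621 0.142 -93.66
python3 - <<'E'
from h import *
save("scene9.png",get_image("scene"),(70,80,280,300))
E
```

```text
time_s: 16.25
position: [0.5582, -0.3383, 0.2854]
tool_rot: [[0.998, -0.064, -0.001], [-0.064, -0.998, 0.0], [-0.001, -0.0, -1.0]]
ft_force: [0.7, 0.6, -1.0]
grip_width: 0.0252
time_s: 17.05
position: [0.5707, -0.3616, 0.2293]
tool_rot: [[0.998, -0.063, -0.001], [-0.063, -0.998, 0.001], [-0.001, -0.001, -1.0]]
ft_force: [-0.2, -0.5, -0.7]
grip_width: 0.0252
t 17.05 p [ 0.5707 -0.3616  0.2293] yaw -93.6 w 0.0252 F [-0.2 -0.5 -0.7] q [-42.  35.  51.  -0.  93.  51.]
slide [0.     0.0006 0.0873] roll 0.001 alt roll -3.141
```

View pics/scene9.png

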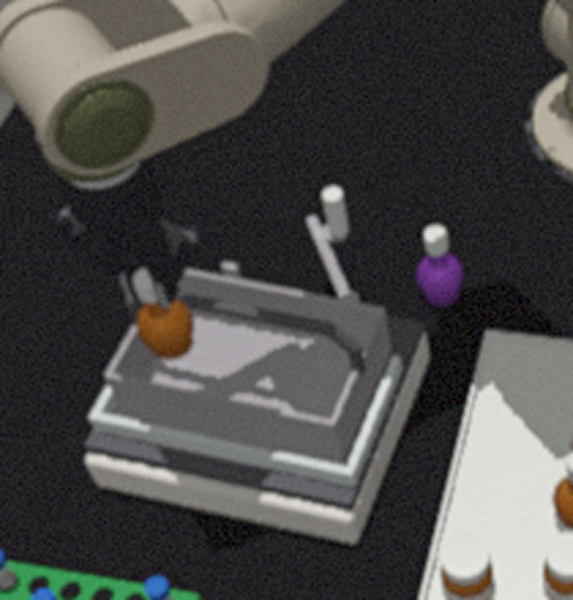

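```bash
python3 -m crank '{"slide":[[0,0,0.012],[0,0,0.028],[0,0,0.044],[0,0,0.06],[0,0,0.07],[0,0,0.077],[0,0,0.081],[0,0,0.083]],"roll":[0,0,0,0,0,0,0,0],"grip":[0.01,0.01,0.01,0.01,0.01,0.01,0.01,0.01]}';python3 -m crank '{"slide":[[0,0,0.001],[0,0,0.002],[0,0,0.003],[0,0,0.004],[0,0,0.005],[0,0,0.005],[0,0,0.005],[0,0,0.005]],"roll":[0,0,0,0,0,0,0,0],"grip":[0.01,0.01,0.01,0.01,0.01,0.01,0.01,0.01]}'; python3 plan.py 0.5706 -0.3621 0.142 -93.66
```

```text
time_s: 17.9
position: [0.5712, -0.3624, 0.1474]
tool_rot: [[0.998, -0.063, 0.0], [-0.063, -0.998, -0.0], [0.0, 0.0, -1.0]]
ft_force: [0.1, -0.5, -0.7]
grip_width: 0.0249
time_s: 18.7
position: [0.5711, -0.3624, 0.1424]
tool_rot: [[0.998, -0.063, 0.0], [-0.063, -0.998, -0.0], [0.0, 0.0, -1.0]]
ft_force: [1.1, -0.2, -0.5]
grip_width: 0.0248
t 18.7 p [ 0.5711 -0.3624  0.1424] yaw -93.62 w 0.0248 F [ 1.1 -0.2 -0.5] q [-42.  38.  60.  -0.  82.  51.]
slide [-0.0005 -0.0002  0.0004] roll 0.0006 alt roll -3.141
```

```bash
python3 -m crank '{"slide":[[0,0,0.0005],[0,0,0.001],[0,0,0.0015],[0,0,0.002],[0,0,0.002],[0,0,0.002],[0,0,0.002],[0,0,0.002]],"roll":[0,0,0,0,0,0,0,0],"grip":[0.01,0.01,0.01,0.01,0.01,0.01,0.01,0.01]}'
```

```text
time_s: 19.5
position: [0.5712, -0.3624, 0.1408]
tool_rot: [[0.998, -0.063, 0.001], [-0.063, -0.998, -0.0], [0.001, 0.0, -1.0]]
ft_force: [0.4, 1.2, 6.2]
grip_width: 0.025
```

```bash
python3 -m crank '{"slide":[[0,0,0],[0,0,0],[0,0,0],[0,0,0],[0,0,-0.01],[0,0,-0.03],[0,0,-0.06],[0,0,-0.09]],"roll":[0,0,0,0,0,0,0,0],"grip":[0.03,0.035,0.045,0.045,0.045,0.045,0.045,0.045]}' ;python3 -m crank '{"slide":[[-0.01,-0.02,-0.02],[-0.03,-0.06,-0.04],[-0.05,-0.1,-0.05],[-0.07,-0.14,-0.05],[-0.09,-0.18,-0.05],[-0.11,-0.22,-0.05],[-0.12,-0.25,-0.05],[-0.13,-0.27,-0.05]],"roll":[0,0,0,0,0,0,0,0],"grip":[0.06,0.06,0.06,0.06,0.06,0.06,0.06,0.06]}'; python3 plan.py 0.429 0.0528 0.2 -90
python3 - <<'E'
from h import *
P={n:get_image(n) for n in("scene","top")}
for n,p in P.items():
    for f in flasks(p): print(n,*f)
save("scene10.png",P["scene"],(70,100,340,320));save("top10.png",P["top"],(220,90,500,290))
E
```

```text
time_s: 20.3
position: [0.571, -0.3622, 0.232]
tool_rot: [[0.998, -0.063, 0.0], [-0.063, -0.998, -0.0], [0.0, 0.0, -1.0]]
ft_force: [-0.2, -1.0, 0.3]
grip_width: 0.0448
time_s: 21.1
position: [0.4576, -0.0827, 0.2815]
tool_rot: [[0.998, -0.062, 0.002], [-0.062, -0.998, -0.0], [0.002, 0.0, -1.0]]
ft_force: [0.7, -0.0, -0.6]
grip_width: 0.0602
t 21.1 p [ 0.4576 -0.0827  0.2815] yaw -93.55 w 0.0602 F [ 0.7 -0.  -0.6] q [-25.  11.  81.   0.  87.  69.]
slide [-0.0371 -0.1335  0.0814] roll -0.0619 alt roll 3.08
scene [0.4322 0.0512] [292. 216.  17.  17.] [18.2 18.2] 218
scene [ 0.5158 -0.3964] [138.  216.5  19.   12. ] [18.9 18.2] 156
scene [0.5325 0.0556] [288. 244.  17.  19.] [19.1 19.1] 192
scene [0.6006 0.0501] [282. 264.  17.  19.] [19.6 19.7] 240
scene [ 0.7091 -0.0408] [241.  293.5  17.   10. ] [20.5 20.7] 60
scene [0.7911 0.3931] [407. 351.  29.  29.] [22.7 22.8] 482
top [0.9655 0.6937] [14. 43. 29. 23.] [22.1 21.2] 341
top [0.8273 0.4011] [121.5  88.   28.   27. ] [22.2 21.9] 456
top [0.5949 0.0521] [263.  175.5  19.   18. ] [22.3 22.3] 146
top [ 0.5796 -0.3803] [441.5 176.5  22.   20. ] [22.9 22.3] 269
top [0.5273 0.06  ] [260.5 203.5  20.   20. ] [22.4 22.4] 182
top [0.4275 0.053 ] [264.5 245.   20.   21. ] [22.5 22.6] 230
```

View pics/scene10.png

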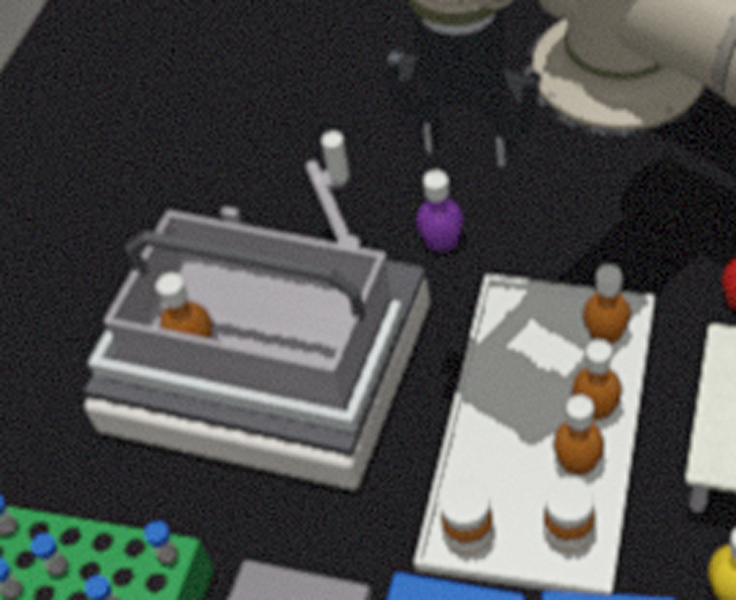

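View pics/top10.png

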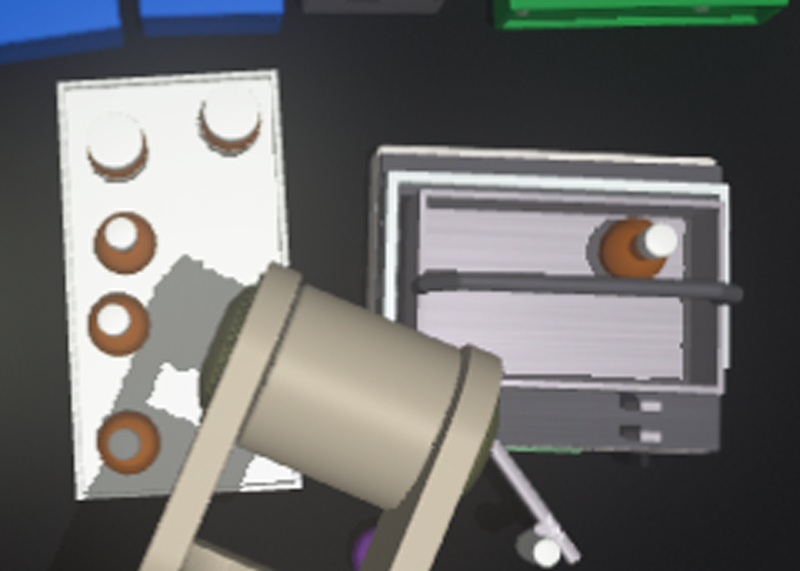

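The first flask stands upright in the caddy (scene crop at 185,320), and nothing else has moved. Next is the flask at (0.429, 0.053).

```bash
python3 plan.py 0.4288 0.0527 0.0735 -93.66; python3 -m crank '{"slide":[[-0.008,-0.03,0],[-0.016,-0.065,0.01],[-0.026,-0.098,0.03],[-0.034,-0.122,0.05],[-0.037,-0.133,0.07],[-0.037,-0.134,0.09],[-0.037,-0.134,0.11],[-0.037,-0.134,0.12]],"roll":[0,0,0,0,0,0,0,0],"grip":[0.06,0.06,0.06,0.06,0.06,0.06,0.06,0.06]}'; python3 plan.py 0.4288 0.0527 0.0735 -93.66
```

```text
t 21.2 p [ 0.4576 -0.0826  0.2816] yaw -93.47 w 0.06 F [-0.7 -0.   0.3] q [-25.  11.  81.   0.  87.  69.]
slide [-0.0372 -0.1333  0.208 ] roll 0.0033 alt roll -3.138
time_s: 22.0
position: [0.4301, 0.0509, 0.1594]
tool_rot: [[0.998, -0.063, -0.001], [-0.063, -0.998, 0.0], [-0.001, 0.0, -1.0]]
ft_force: [-0.2, 0.1, 0.4]
grip_width: 0.0598
t 22.0 p [0.4301 0.0509 0.1594] yaw -93.64 w 0.0598 F [-0.2  0.1  0.4] q [-9. 15. 99. -0. 67. 85.]
slide [-0.0013 -0.0017  0.0859] roll 0.0004 alt roll -3.141
```

```bash
python3 -m crank '{"slide":[[-0.001,-0.0015,0.012],[-0.001,-0.0015,0.03],[-0.001,-0.0015,0.048],[-0.001,-0.0015,0.064],[-0.001,-0.0015,0.076],[-0.001,-0.0015,0.083],[-0.001,-0.0015,0.086],[-0.001,-0.0015,0.086]],"roll":[0,0,0,0,0,0,0,0],"grip":[0.06,0.06,0.06,0.06,0.06,0.06,0.06,0.06]}' 30; python3 -m crank '{"slide":[[0,0,0],[0,0,0],[0,0,0],[0,0,0],[0,0,0],[0,0,0],[0,0,-0.002],[0,0,-0.006]],"roll":[0,0,0,0,0,0,0,0],"grip":[0.04,0.03,0.02,0.01,0.01,0.01,0.01,0.01]}' 30;  python3 -m crank '{"slide":[[0,0,-0.01],[0,0,-0.03],[0,0,-0.06],[0,0,-0.09],[0,0,-0.12],[0,0,-0.15],[0,0.01,-0.18],[0.005,0.025,-0.205]],"roll":[0,0,0,0,0,0,0,0],"grip":[0.01,0.01,0.01,0.01,0.01,0.01,0.01,0.01]}'; python3 plan.py 0.4948 -0.3573 0.29 -93.66
```

```text
time_s: 22.8
position: [0.4294, 0.0528, 0.0745]
tool_rot: [[0.998, -0.063, 0.0], [-0.063, -0.998, -0.0], [0.0, 0.0, -1.0]]
ft_force: [-0.3, 0.1, 0.4]
grip_width: 0.0598
time_s: 23.6
position: [0.4286, 0.0532, 0.0802]
tool_rot: [[0.998, -0.063, -0.001], [-0.063, -0.998, 0.0], [-0.001, -0.0, -1.0]]
ft_force: [1.1, -0.6, -0.7]
grip_width: 0.0252
time_s: 24.4
position: [0.4317, 0.0281, 0.2878]
tool_rot: [[0.998, -0.062, 0.001], [-0.062, -0.998, -0.0], [0.001, -0.0, -1.0]]
ft_force: [1.1, 0.0, -1.1]
grip_width: 0.025
t 24.4 p [0.4317 0.0281 0.2878] yaw -93.54 w 0.025 F [ 1.1  0.  -1.1] q [-12.   7.  85.   0.  88.  81.]
slide [ 0.0867  0.3808 -0.0021] roll 0.0021 alt roll -3.139
```

```bash
python3 -m crank '{"slide":[[0.004,0.02,0],[0.012,0.052,0],[0.021,0.092,0],[0.031,0.136,0],[0.041,0.18,0],[0.051,0.224,0],[0.06,0.264,0],[0.068,0.3,0]],"roll":[0,0,0,0,0,0,0,0],"grip":[0.01,0.01,0.01,0.01,0.01,0.01,0.01,0.01]}';python3 -m crank '{"slide":[[0.007,0.03,0],[0.012,0.055,0],[0.016,0.072,0],[0.018,0.079,0],[0.0185,0.081,0.01],[0.0185,0.081,0.025],[0.0185,0.081,0.04],[0.0185,0.081,0.05]],"roll":[0,0,0,0,0,0,0,0],"grip":[0.01,0.01,0.01,0.01,0.01,0.01,0.01,0.01]}'; python3 plan.py 0.4948 -0.3573 0.1415 -93.66
```

```text
time_s: 25.2
position: [0.481, -0.2778, 0.2858]
tool_rot: [[0.998, -0.064, -0.0], [-0.064, -0.998, 0.0], [-0.0, -0.0, -1.0]]
ft_force: [-0.0, -0.1, -1.0]
grip_width: 0.025
time_s: 26.0
position: [0.4944, -0.3566, 0.234]
tool_rot: [[0.998, -0.062, -0.001], [-0.062, -0.998, 0.002], [-0.001, -0.002, -1.0]]
ft_force: [0.7, 0.6, -0.8]
grip_width: 0.025
t 26.0 p [ 0.4944 -0.3566  0.234 ] yaw -93.57 w 0.025 F [ 0.7  0.6 -0.8] q [-47.  28.  64.   0.  88.  47.]
slide [0.0005 0.0008 0.0925] roll 0.0016 alt roll -3.14
```

```bash
python3 -m crank '{"slide":[[0,0,0.012],[0,0,0.028],[0,0,0.044],[0,0,0.06],[0,0,0.074],[0,0,0.082],[0,0,0.086],[0,0,0.0885]],"roll":[0,0,0,0,0,0,0,0],"grip":[0.01,0.01,0.01,0.01,0.01,0.01,0.01,0.01]}';python3 -m crank '{"slide":[[0,0,0.001],[0,0,0.002],[0,0,0.003],[0,0,0.004],[0,0,0.005],[0,0,0.005],[0,0,0.005],[0,0,0.005]],"roll":[0,0,0,0,0,0,0,0],"grip":[0.01,0.01,0.01,0.01,0.01,0.01,0.01,0.01]}'; python3 plan.py 0.4948 -0.3573 0.1415 -93.66
```

```text
time_s: 26.8
position: [0.4948, -0.358, 0.1469]
tool_rot: [[0.998, -0.063, 0.0], [-0.063, -0.998, -0.0], [0.0, 0.0, -1.0]]
ft_force: [-0.2, 0.7, -2.1]
grip_width: 0.0247
time_s: 27.6
position: [0.4947, -0.358, 0.1419]
tool_rot: [[0.998, -0.063, 0.0], [-0.063, -0.998, -0.0], [0.0, 0.0, -1.0]]
ft_force: [-0.4, -0.0, -2.0]
grip_width: 0.0246
t 27.6 p [ 0.4947 -0.358   0.1419] yaw -93.62 w 0.0246 F [-0.4 -0.  -2. ] q [-47.  32.  72.   0.  76.  47.]
slide [ 0.     -0.0007  0.0004] roll 0.0007 alt roll -3.141
```

```bash
python3 -m crank '{"slide":[[0,0,0.0005],[0,0,0.001],[0,0,0.0013],[0,0,0.0013],[0,0,0.0013],[0,0,0.0013],[0,0,0.0013],[0,0,0.0013]],"roll":[0,0,0,0,0,0,0,0],"grip":[0.01,0.01,0.01,0.01,0.01,0.01,0.01,0.01]}'
```

```text
time_s: 28.4
position: [0.4948, -0.3581, 0.1408]
tool_rot: [[0.998, -0.063, 0.0], [-0.063, -0.998, -0.0], [0.0, 0.0, -1.0]]
ft_force: [0.4, 0.3, 3.4]
grip_width: 0.0251
```

Contact felt. Release and go look at the tray.

```bash
python3 -m crank '{"slide":[[0,0,0],[0,0,0],[0,0,0],[0,0,0],[0,0,-0.01],[0,0,-0.03],[0,0,-0.06],[0,0,-0.09]],"roll":[0,0,0,0,0,0,0,0],"grip":[0.03,0.035,0.045,0.045,0.045,0.045,0.045,0.045]}' ;python3 -m crank '{"slide":[[0,-0.02,-0.02],[0,-0.06,-0.04],[-0.01,-0.1,-0.05],[-0.03,-0.14,-0.05],[-0.05,-0.18,-0.05],[-0.07,-0.21,-0.05],[-0.09,-0.24,-0.05],[-0.1,-0.26,-0.05]],"roll":[0,0,0,0,0,0,0,0],"grip":[0.06,0.06,0.06,0.06,0.06,0.06,0.06,0.06]}'
python3 - <<'E'
from h import *
P={n:get_image(n) for n in("scene","top")}
for n,p in P.items():
    for f in flasks(p): print(n,*f)
save("scene11.png",P["scene"],(70,100,340,320));save("top11.png",P["top"],(220,90,500,290))
E
python3 plan.py 0.5275 0.0578 0.0735 -93.66
```

```text
time_s: 29.2
position: [0.4946, -0.3579, 0.2322]
tool_rot: [[0.998, -0.063, 0.0], [-0.063, -0.998, -0.0], [0.0, 0.0, -1.0]]
ft_force: [0.4, -0.4, 0.5]
grip_width: 0.045
time_s: 30.0
position: [0.4099, -0.0903, 0.2815]
tool_rot: [[0.998, -0.062, 0.001], [-0.062, -0.998, -0.0], [0.001, 0.0, -1.0]]
ft_force: [0.1, 0.1, 0.1]
grip_width: 0.0599
scene [ 0.4545 -0.3886] [147.5 201.   18.   17. ] [18.3 17.8] 218
scene [ 0.5158 -0.3964] [138.  216.5  19.   12. ] [18.9 18.2] 157
scene [0.5339 0.0573] [288.5 244.5  16.   18. ] [19.1 19.1] 183
scene [0.6006 0.0501] [282. 264.  17.  19.] [19.6 19.7] 234
scene [0.6901 0.056 ] [278.5 293.   18.    9. ] [20.5 20.7] 61
scene [0.7911 0.3931] [407. 351.  29.  29.] [22.7 22.8] 483
scene [ 1.0977 -0.501 ] [  6.5 410.5  14.   14. ] [26.7 25.3] 65
top [0.9655 0.6937] [14. 43. 29. 23.] [22.1 21.2] 341
top [0.8273 0.4011] [121.5  88.   28.   27. ] [22.2 21.9] 456
top [ 0.5796 -0.3803] [441.5 176.5  22.   20. ] [22.9 22.3] 270
top [0.5949 0.0509] [263.5 175.5  18.   16. ] [22.3 22.3] 123
top [0.5273 0.0588] [261.  203.5  19.   18. ] [22.4 22.4] 141
top [ 0.4959 -0.3772] [442. 211.  21.  23.] [23.  22.4] 289
t 30.1 p [ 0.4103 -0.0902  0.2818] yaw -93.49 w 0.06 F [ 0.6  0.7 -0.5] q [-29.   6.  87.   0.  86.  65.]
slide [ 0.1076 -0.1549  0.2084] roll 0.0029 alt roll -3.139
```

View pics/scene11.png

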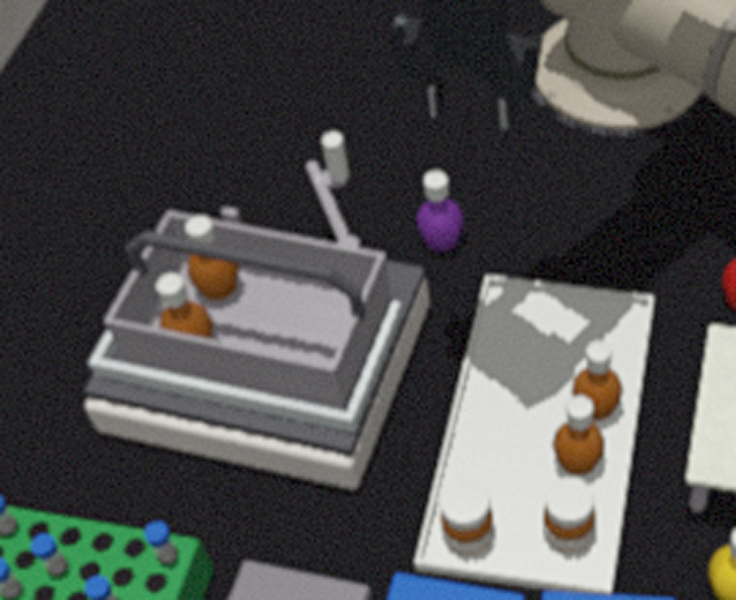

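View pics/top11.png

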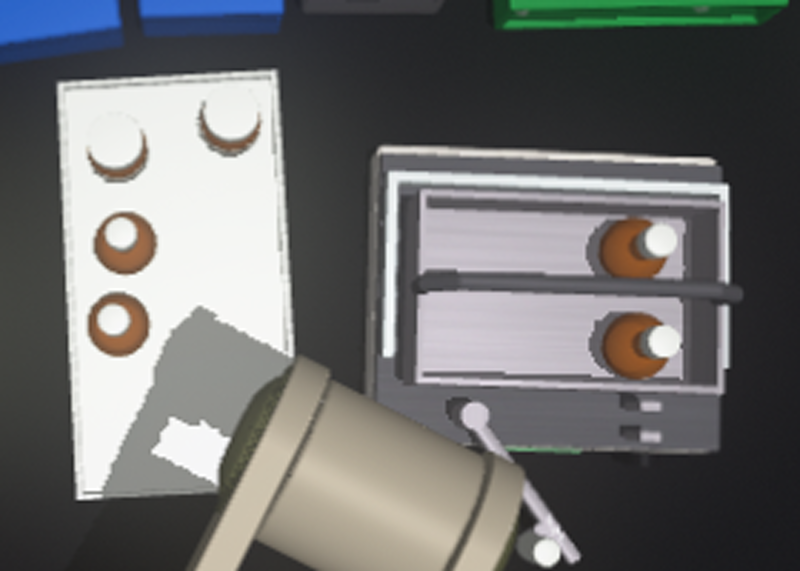

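Both loaded flasks stand upright, and the other two in the tray have not moved. Next is the flask at (0.528, 0.058).

```bash
python3 -m crank '{"slide":[[0.02,-0.03,0],[0.042,-0.063,0],[0.066,-0.097,0.01],[0.09,-0.128,0.03],[0.104,-0.149,0.05],[0.108,-0.155,0.07],[0.108,-0.155,0.09],[0.108,-0.155,0.11]],"roll":[0,0,0,0,0,0,0,0],"grip":[0.06,0.06,0.06,0.06,0.06,0.06,0.06,0.06]}'; python3 plan.py 0.528 0.0578 0.0735 -93.66
```

```text
time_s: 30.9
position: [0.5297, 0.0554, 0.1699]
tool_rot: [[0.998, -0.063, 0.0], [-0.063, -0.998, -0.0], [0.0, 0.0, -1.0]]
ft_force: [-0.6, -0.5, -0.5]
grip_width: 0.0598
t 30.9 p [0.5297 0.0554 0.1699] yaw -93.6 w 0.0598 F [-0.6 -0.5 -0.5] q [-7. 23. 83. -0. 74. 87.]
slide [-0.0019 -0.0023  0.0964] roll 0.0011 alt roll -3.141
```

```bash
python3 -m crank '{"slide":[[-0.0015,-0.002,0.014],[-0.0015,-0.002,0.034],[-0.0015,-0.002,0.054],[-0.0015,-0.002,0.072],[-0.0015,-0.002,0.085],[-0.0015,-0.002,0.093],[-0.0015,-0.002,0.096],[-0.0015,-0.002,0.0965]],"roll":[0,0,0,0,0,0,0,0],"grip":[0.06,0.06,0.06,0.06,0.06,0.06,0.06,0.06]}' 30; python3 -m crank '{"slide":[[0,0,0],[0,0,0],[0,0,0],[0,0,0],[0,0,0],[0,0,0],[0,0,-0.002],[0,0,-0.006]],"roll":[0,0,0,0,0,0,0,0],"grip":[0.04,0.03,0.02,0.01,0.01,0.01,0.01,0.01]}' 30;  python3 -m crank '{"slide":[[0,0,-0.01],[0,0,-0.03],[0,0,-0.06],[0,0,-0.09],[0,0,-0.12],[0,0,-0.15],[0,0.01,-0.18],[0.005,0.025,-0.205]],"roll":[0,0,0,0,0,0,0,0],"grip":[0.01,0.01,0.01,0.01,0.01,0.01,0.01,0.01]}'; python3 plan.py 0.5782 -0.2423 0.29 -93.66
```

```text
time_s: 31.7
position: [0.5279, 0.0576, 0.0741]
tool_rot: [[0.998, -0.063, 0.0], [-0.063, -0.998, -0.0], [0.0, 0.0, -1.0]]
ft_force: [1.0, -0.6, 0.4]
grip_width: 0.0605
time_s: 32.5
position: [0.5271, 0.0579, 0.0798]
tool_rot: [[0.998, -0.063, -0.001], [-0.063, -0.998, 0.0], [-0.001, -0.0, -1.0]]
ft_force: [0.0, 0.5, -1.1]
grip_width: 0.0251
time_s: 33.3
position: [0.5304, 0.0329, 0.2876]
tool_rot: [[0.998, -0.062, 0.002], [-0.062, -0.998, -0.0], [0.002, -0.0, -1.0]]
ft_force: [1.0, -0.7, -0.3]
grip_width: 0.0249
t 33.3 p [0.5304 0.0329 0.2876] yaw -93.54 w 0.0249 F [ 1.  -0.7 -0.3] q [-9. 18. 71.  0. 91. 84.]
slide [ 0.0647  0.2718 -0.0023] roll 0.0021 alt roll -3.139
```

```bash
python3 -m crank '{"slide":[[0.004,0.018,0],[0.012,0.05,0],[0.021,0.09,0],[0.031,0.132,0],[0.042,0.174,0],[0.051,0.212,0],[0.058,0.242,0],[0.063,0.262,0]],"roll":[0,0,0,0,0,0,0,0],"grip":[0.01,0.01,0.01,0.01,0.01,0.01,0.01,0.01]}';python3 -m crank '{"slide":[[0.002,0.006,0],[0.002,0.0095,0],[0.002,0.01,0],[0.002,0.01,0.01],[0.002,0.01,0.025],[0.002,0.01,0.04],[0.002,0.01,0.05],[0.002,0.01,0.055]],"roll":[0,0,0,0,0,0,0,0],"grip":[0.01,0.01,0.01,0.01,0.01,0.01,0.01,0.01]}'; python3 plan.py 0.5782 -0.2423 0.1403 -93.66
```

```text
time_s: 34.1
position: [0.577, -0.2351, 0.2852]
tool_rot: [[0.998, -0.065, -0.0], [-0.065, -0.998, 0.0], [-0.0, -0.0, -1.0]]
ft_force: [0.2, -0.2, -1.1]
grip_width: 0.0248
time_s: 34.9
position: [0.5784, -0.2423, 0.2289]
tool_rot: [[0.998, -0.062, -0.001], [-0.062, -0.998, 0.001], [-0.001, -0.001, -1.0]]
ft_force: [-0.5, -0.1, -0.9]
grip_width: 0.0249
t 34.9 p [ 0.5784 -0.2423  0.2289] yaw -93.58 w 0.0249 F [-0.5 -0.1 -0.9] q [-34.  30.  61.   0.  89.  60.]
slide [-0.0001  0.0001  0.0886] roll 0.0014 alt roll -3.14
```

```bash
python3 -m crank '{"slide":[[0,0,0.012],[0,0,0.028],[0,0,0.044],[0,0,0.06],[0,0,0.071],[0,0,0.079],[0,0,0.083],[0,0,0.0845]],"roll":[0,0,0,0,0,0,0,0],"grip":[0.01,0.01,0.01,0.01,0.01,0.01,0.01,0.01]}';python3 -m crank '{"slide":[[0,0,0.001],[0,0,0.002],[0,0,0.003],[0,0,0.004],[0,0,0.0045],[0,0,0.0045],[0,0,0.0045],[0,0,0.0045]],"roll":[0,0,0,0,0,0,0,0],"grip":[0.01,0.01,0.01,0.01,0.01,0.01,0.01,0.01]}'; python3 plan.py 0.5782 -0.2423 0.1403 -93.66
```

```text
time_s: 35.7
position: [0.5787, -0.2431, 0.1455]
tool_rot: [[0.998, -0.063, 0.0], [-0.063, -0.998, -0.0], [0.0, 0.0, -1.0]]
ft_force: [0.3, 0.3, -0.4]
grip_width: 0.0249
time_s: 36.5
position: [0.5786, -0.2431, 0.1411]
tool_rot: [[0.998, -0.063, 0.0], [-0.063, -0.998, -0.0], [0.0, 0.0, -1.0]]
ft_force: [-1.6, -0.5, -0.8]
grip_width: 0.0253
t 36.5 p [ 0.5786 -0.2431  0.1411] yaw -93.62 w 0.0253 F [-1.6 -0.5 -0.8] q [-34.  34.  69.  -0.  77.  60.]
slide [-0.0005 -0.0008  0.0008] roll 0.0007 alt roll -3.141
```

```bash
python3 -m crank '{"slide":[[0,0,0.0005],[0,0,0.001],[0,0,0.0012],[0,0,0.0012],[0,0,0.0012],[0,0,0.0012],[0,0,0.0012],[0,0,0.0012]],"roll":[0,0,0,0,0,0,0,0],"grip":[0.01,0.01,0.01,0.01,0.01,0.01,0.01,0.01]}'
```

```text
time_s: 37.3
position: [0.5788, -0.2432, 0.1406]
tool_rot: [[0.998, -0.063, 0.001], [-0.063, -0.998, -0.001], [0.001, 0.001, -1.0]]
ft_force: [-1.1, 0.2, 5.2]
grip_width: 0.0248
```

```bash
python3 -m crank '{"slide":[[0,0,0],[0,0,0],[0,0,0],[0,0,0],[0,0,-0.01],[0,0,-0.03],[0,0,-0.06],[0,0,-0.09]],"roll":[0,0,0,0,0,0,0,0],"grip":[0.03,0.035,0.045,0.045,0.045,0.045,0.045,0.045]}' ;python3 -m crank '{"slide":[[0,-0.02,-0.02],[-0.02,-0.04,-0.04],[-0.05,-0.06,-0.05],[-0.08,-0.08,-0.05],[-0.11,-0.1,-0.05],[-0.14,-0.12,-0.05],[-0.16,-0.14,-0.05],[-0.17,-0.15,-0.05]],"roll":[0,0,0,0,0,0,0,0],"grip":[0.06,0.06,0.06,0.06,0.06,0.06,0.06,0.06]}'
python3 - <<'E'
from h import *
P={n:get_image(n) for n in("scene","top")}
for n,p in P.items():
    for f in flasks(p): print(n,*f)
save("scene12.png",P["scene"],(70,100,340,320));save("top12.png",P["top"],(220,90,500,290))
E
python3 plan.py 0.597 0.0505 0.0735 -93.66
```

```text
time_s: 38.1
position: [0.5785, -0.243, 0.2315]
tool_rot: [[0.998, -0.063, -0.0], [-0.063, -0.998, -0.0], [-0.0, 0.0, -1.0]]
ft_force: [0.3, -0.4, -0.4]
grip_width: 0.045
time_s: 38.9
position: [0.4171, -0.0813, 0.2809]
tool_rot: [[0.998, -0.063, 0.001], [-0.063, -0.998, -0.001], [0.001, 0.0, -1.0]]
ft_force: [0.8, 0.2, 0.5]
grip_width: 0.0601
scene [ 0.4545 -0.3886] [147.5 201.   18.   17. ] [18.3 17.8] 220
scene [ 0.5196 -0.3966] [137.5 217.5  18.   10. ] [18.9 18.3] 128
scene [ 0.5264 -0.2714] [177.5 225.5  18.   12. ] [18.9 18.5] 148
scene [0.6022 0.0503] [282.  264.5  17.   18. ] [19.6 19.7] 236
scene [0.7911 0.3931] [407. 351.  29.  29.] [22.7 22.8] 486
top [0.9655 0.6937] [14. 43. 29. 23.] [22.1 21.2] 341
top [0.8273 0.4011] [121.5  88.   28.   27. ] [22.2 21.9] 456
top [ 0.5833 -0.378 ] [440.5 175.   22.   23. ] [22.9 22.3] 293
top [ 0.588  -0.2559] [390.5 174.5  22.   20. ] [22.6 22.3] 237
top [0.5949 0.0509] [263.5 175.5  18.   16. ] [22.3 22.3] 120
top [ 0.4959 -0.3772] [442. 211.  21.  23.] [23.  22.4] 291
t 39.0 p [ 0.4181 -0.0819  0.2807] yaw -93.56 w 0.0597 F [-0.8 -0.4  0.3] q [-27.   7.  87.   0.  86.  66.]
slide [ 0.1701 -0.1434  0.2074] roll 0.0017 alt roll -3.14
```

View pics/scene12.png

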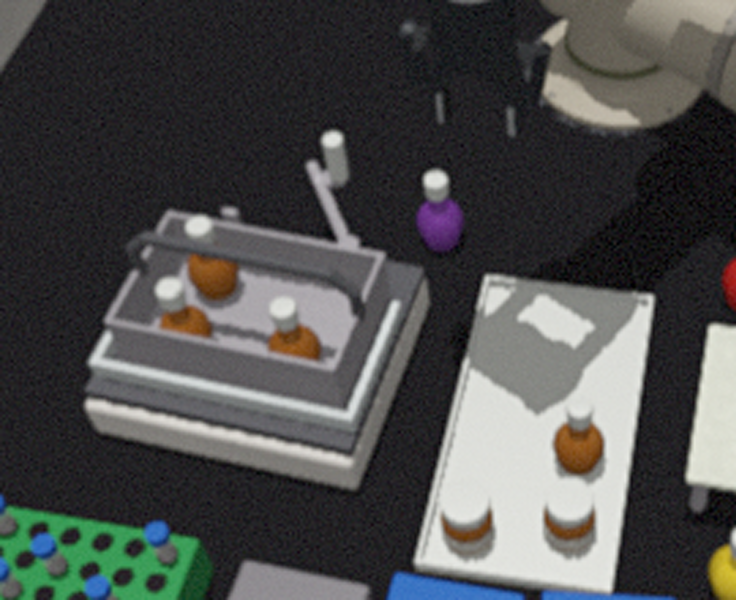

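View pics/top12.png

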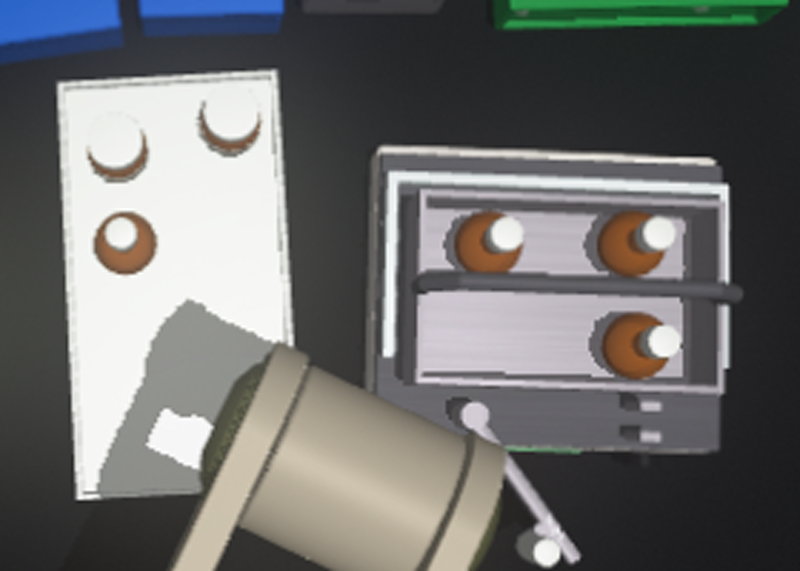

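Three flasks are loaded and upright. The first shifted about 4 mm but is still well inside its limits. The last one stands at (0.597, 0.0505); jar at (0.68, 0.056) stays clear.

```bash
python3 -m crank '{"slide":[[0.025,-0.02,0],[0.06,-0.05,0],[0.095,-0.08,0],[0.13,-0.11,0.01],[0.158,-0.133,0.03],[0.169,-0.143,0.05],[0.17,-0.1435,0.07],[0.17,-0.1435,0.09]],"roll":[0,0,0,0,0,0,0,0],"grip":[0.06,0.06,0.06,0.06,0.06,0.06,0.06,0.06]}'; python3 plan.py 0.597 0.0505 0.0735 -93.66
```

```text
time_s: 39.8
position: [0.5988, 0.0496, 0.188]
tool_rot: [[0.998, -0.063, -0.0], [-0.063, -0.998, -0.0], [-0.0, 0.0, -1.0]]
ft_force: [0.1, -0.8, -0.1]
grip_width: 0.0601
t 39.8 p [0.5988 0.0496 0.188 ] yaw -93.59 w 0.0601 F [ 0.1 -0.8 -0.1] q [-7. 29. 70. -0. 81. 87.]
slide [-0.0018 -0.0008  0.1145] roll 0.0012 alt roll -3.14
```

```bash
python3 -m crank '{"slide":[[-0.0015,-0.0005,0.015],[-0.0015,-0.0005,0.038],[-0.0015,-0.0005,0.061],[-0.0015,-0.0005,0.083],[-0.0015,-0.0005,0.1],[-0.0015,-0.0005,0.11],[-0.0015,-0.0005,0.1135],[-0.0015,-0.0005,0.1145]],"roll":[0,0,0,0,0,0,0,0],"grip":[0.06,0.06,0.06,0.06,0.06,0.06,0.06,0.06]}' 30; python3 -m crank '{"slide":[[0,0,0],[0,0,0],[0,0,0],[0,0,0],[0,0,0],[0,0,0],[0,0,-0.002],[0,0,-0.006]],"roll":[0,0,0,0,0,0,0,0],"grip":[0.04,0.03,0.02,0.01,0.01,0.01,0.01,0.01]}' 30;  python3 -m crank '{"slide":[[0,0,-0.01],[0,0,-0.03],[0,0,-0.06],[0,0,-0.09],[0,0,-0.12],[0,0,-0.15],[-0.01,0.01,-0.18],[-0.015,0.025,-0.205]],"roll":[0,0,0,0,0,0,0,0],"grip":[0.01,0.01,0.01,0.01,0.01,0.01,0.01,0.01]}'; python3 plan.py 0.5024 -0.2375 0.29 -93.66
```

```text
time_s: 40.6
position: [0.5963, 0.0502, 0.0752]
tool_rot: [[0.998, -0.063, 0.0], [-0.063, -0.998, -0.0], [0.0, 0.0, -1.0]]
ft_force: [-1.1, 0.2, -0.2]
grip_width: 0.0599
time_s: 41.4
position: [0.5952, 0.0507, 0.0809]
tool_rot: [[0.998, -0.063, -0.002], [-0.063, -0.998, 0.0], [-0.002, -0.0, -1.0]]
ft_force: [-0.6, -0.6, -1.0]
grip_width: 0.0253
time_s: 42.2
position: [0.5785, 0.0269, 0.2887]
tool_rot: [[0.998, -0.062, 0.001], [-0.062, -0.998, 0.0], [0.001, -0.0, -1.0]]
ft_force: [0.1, 0.5, -0.3]
grip_width: 0.0247
t 42.2 p [0.5785 0.0269 0.2887] yaw -93.54 w 0.0247 F [ 0.1  0.5 -0.3] q [-9. 23. 63.  0. 94. 84.]
slide [-0.0596  0.2686 -0.0014] roll 0.0021 alt roll -3.14
```

```bash
python3 -m crank '{"slide":[[-0.004,0.018,0],[-0.011,0.05,0],[-0.02,0.09,0],[-0.029,0.132,0],[-0.039,0.174,0],[-0.047,0.212,0],[-0.054,0.242,0],[-0.058,0.26,0]],"roll":[0,0,0,0,0,0,0,0],"grip":[0.01,0.01,0.01,0.01,0.01,0.01,0.01,0.01]}';python3 -m crank '{"slide":[[-0.001,0.006,0],[-0.002,0.009,0],[-0.002,0.009,0],[-0.002,0.009,0.01],[-0.002,0.009,0.025],[-0.002,0.009,0.04],[-0.002,0.009,0.05],[-0.002,0.009,0.055]],"roll":[0,0,0,0,0,0,0,0],"grip":[0.01,0.01,0.01,0.01,0.01,0.01,0.01,0.01]}'; python3 plan.py 0.5024 -0.2375 0.1412 -93.66
```

```text
time_s: 43.0
position: [0.5038, -0.2314, 0.2868]
tool_rot: [[0.998, -0.065, -0.0], [-0.065, -0.998, -0.0], [-0.0, 0.0, -1.0]]
ft_force: [-0.5, -0.3, -1.8]
grip_width: 0.0253
time_s: 43.8
position: [0.5022, -0.2375, 0.2301]
tool_rot: [[0.998, -0.062, -0.001], [-0.062, -0.998, 0.001], [-0.001, -0.001, -1.0]]
ft_force: [-0.3, -0.1, -0.2]
grip_width: 0.0252
t 43.8 p [ 0.5022 -0.2375  0.2301] yaw -93.57 w 0.0252 F [-0.3 -0.1 -0.2] q [-38.  22.  73.   0.  84.  56.]
slide [0.0003 0.0001 0.0889] roll 0.0015 alt roll -3.14
```

```bash
python3 -m crank '{"slide":[[0,0,0.012],[0,0,0.028],[0,0,0.044],[0,0,0.06],[0,0,0.071],[0,0,0.079],[0,0,0.083],[0,0,0.0845]],"roll":[0,0,0,0,0,0,0,0],"grip":[0.01,0.01,0.01,0.01,0.01,0.01,0.01,0.01]}';python3 -m crank '{"slide":[[0,0,0.001],[0,0,0.002],[0,0,0.003],[0,0,0.004],[0,0,0.0045],[0,0,0.0045],[0,0,0.0045],[0,0,0.0045]],"roll":[0,0,0,0,0,0,0,0],"grip":[0.01,0.01,0.01,0.01,0.01,0.01,0.01,0.01]}';python3 -m crank '{"slide":[[0,0,0.0005],[0,0,0.001],[0,0,0.0012],[0,0,0.0012],[0,0,0.0012],[0,0,0.0012],[0,0,0.0012],[0,0,0.0012]],"roll":[0,0,0,0,0,0,0,0],"grip":[0.01,0.01,0.01,0.01,0.01,0.01,0.01,0.01]}'
```

```text
time_s: 44.6
position: [0.5024, -0.2383, 0.1468]
tool_rot: [[0.998, -0.063, 0.0], [-0.063, -0.998, -0.0], [0.0, 0.0, -1.0]]
ft_force: [0.2, -0.1, -1.6]
grip_width: 0.0253
time_s: 45.4
position: [0.5023, -0.2382, 0.1424]
tool_rot: [[0.998, -0.063, 0.0], [-0.063, -0.998, -0.0], [0.0, 0.0, -1.0]]
ft_force: [0.1, 0.0, -1.2]
grip_width: 0.0253
time_s: 46.2
position: [0.5026, -0.2385, 0.142]
tool_rot: [[0.998, -0.063, 0.001], [-0.063, -0.998, -0.001], [0.001, 0.001, -1.0]]
ft_force: [-0.8, 0.3, 5.7]
grip_width: 0.0252
```

```bash
python3 -m crank '{"slide":[[0,0,0],[0,0,0],[0,0,0],[0,0,0],[0,0,-0.01],[0,0,-0.03],[0,0,-0.06],[0,0,-0.09]],"roll":[0,0,0,0,0,0,0,0],"grip":[0.03,0.035,0.045,0.045,0.045,0.045,0.045,0.045]}' ;python3 -m crank '{"slide":[[0,-0.02,-0.02],[-0.02,-0.04,-0.04],[-0.05,-0.07,-0.05],[-0.08,-0.11,-0.05],[-0.1,-0.15,-0.05],[-0.12,-0.19,-0.05],[-0.12,-0.23,-0.05],[-0.12,-0.26,-0.05]],"roll":[0,0,0,0,0,0,0,0],"grip":[0.02,0.0,0.0,0.0,0.0,0.0,0.0,0.0]}'
python3 - <<'E'
from h import *
P={n:get_image(n) for n in("scene","top")}
for n,p in P.items():
    for f in flasks(p,.07): print(n,*f)
save("scene13.png",P["scene"],(70,110,250,290));save("top13.png",P["top"],(330,130,490,300))
p=P["top"];c2=lambda u:(np.array(u)+.5)/3.529-.5+[330,130]
Pv=np.array([.4436,-.2243]);a=np.radians(-3.66);N=np.array([.5365,-.2998]);R=np.array([[np.cos(a),-np.sin(a)],[np.sin(a),np.cos(a)]])
for z in(.093,.1,.105):
    X=back(p,c2([(198,371),(320,548),(288,541),(415,360),(415,398)]),z)[:,:2]
    print(z,((X-N)@R).round(4).tolist())
E
```

```text
time_s: 47.0
position: [0.5022, -0.2381, 0.2328]
tool_rot: [[0.998, -0.063, -0.0], [-0.063, -0.998, 0.0], [-0.0, -0.0, -1.0]]
ft_force: [0.6, -1.0, -0.4]
grip_width: 0.0452
time_s: 47.8
position: [0.3982, 0.0308, 0.2823]
tool_rot: [[0.998, -0.063, 0.002], [-0.063, -0.998, -0.0], [0.002, 0.0, -1.0]]
ft_force: [0.0, -1.2, -0.5]
grip_width: -0.0003
scene [ 0.5029 -0.3567] [147.5 201.   18.   17. ] [19.5 18.9] 216
scene [ 0.5106 -0.2374] [187. 209.  17.  17.] [19.5 19.2] 210
scene [ 0.5642 -0.3642] [137.5 217.5  18.   10. ] [20.1 19.4] 129
scene [ 0.5689 -0.2471] [177.5 225.   18.   11. ] [20.  19.7] 150
scene [ 0.7425 -0.0296] [241.  293.5  17.   10. ] [21.8 22. ] 61
scene [0.8196 0.3787] [407. 351.  29.  29.] [24.2 24.2] 486
top [0.9367 0.6543] [14. 43. 29. 23.] [23.4 22.5] 343
top [0.8062 0.3781] [121.5  88.   28.   27. ] [23.5 23.2] 456
top [ 0.5759 -0.3574] [440.5 175.   22.   23. ] [24.2 23.6] 294
top [ 0.5803 -0.2421] [390.5 174.5  22.   20. ] [24.  23.7] 238
top [ 0.5028 -0.2364] [389.5 208.5  22.   22. ] [24.1 23.8] 261
top [ 0.4934 -0.3555] [441.5 211.   22.   23. ] [24.4 23.7] 298
0.093 [[-0.0974, 0.0671], [-0.2087, -0.0149], [-0.2048, 0.006], [-0.0859, -0.0744], [-0.1105, -0.0748]]
0.1 [[-0.0975, 0.0684], [-0.2081, -0.013], [-0.2042, 0.0078], [-0.086, -0.0721], [-0.1104, -0.0726]]
0.105 [[-0.0975, 0.0694], [-0.2076, -0.0117], [-0.2037, 0.009], [-0.0861, -0.0705], [-0.1104, -0.071]]
```

View pics/scene13.png

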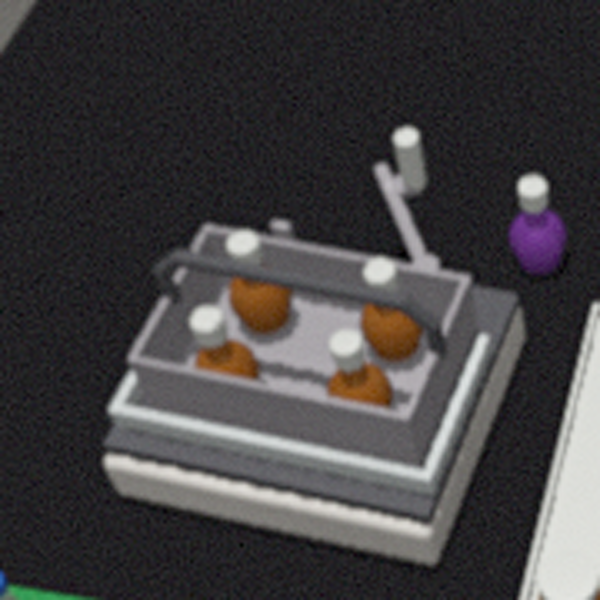

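View pics/top13.png

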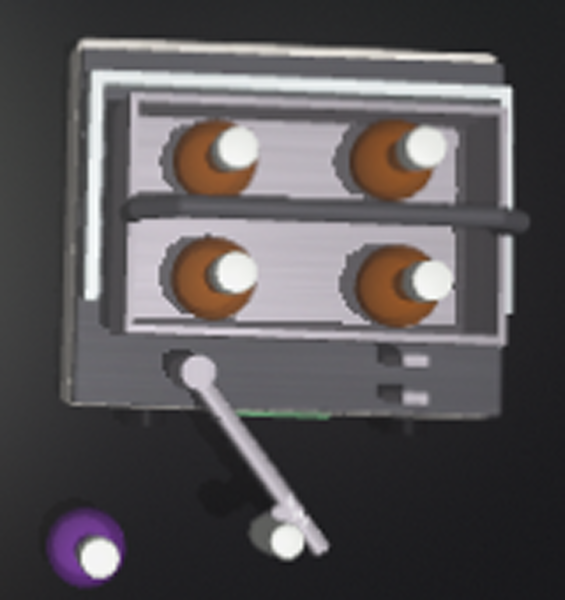

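```bash
cat > keep.py <<'E'
import numpy as np,sys
from rig import observe
Pn=np.array([-.0975,.0684]);a=np.radians(-3.66);N=np.array([.5365,-.2998]);R=np.array([[np.cos(a),-np.sin(a)],[np.sin(a),np.cos(a)]])
o=observe();T=o["tool_rot"];p=o["position"];cur=np.degrees(np.arctan2(T[1,1],T[0,1]))
z=float(sys.argv[1])
print("p",p.round(4),"yaw",round(cur,1),"F",o["ft_force"].round(1),o["time_s"])
for arg in sys.argv[2:]:
    th,s=map(float,arg.split(","));t=np.radians(th)
    w=N+R@(Pn+.112*np.array([-np.sin(t),-np.cos(t)])-s*np.array([np.cos(t),-np.sin(t)]))
    yaw=-th-3.66; d=(yaw-cur+180)%360-180
    print(th,"world",w.round(4),"yaw",round(yaw,1),"slide",(T.T@(np.r_[w,z]-p)).round(4),"roll",round(-np.radians(d),3))
E
python3 keep.py .25 66,.042; python3 keep.py .125 66,.042
```

```text
p [0.3985 0.0314 0.2821] yaw -93.4 F [ 0.3 -0.1  0.8] 47.9
66.0 world [ 0.324  -0.2249] yaw -69.7 slide [-0.0593  0.2603  0.0319] roll -0.414
p [0.3985 0.0314 0.2821] yaw -93.4 F [ 0.3 -0.1  0.8] 47.9
66.0 world [ 0.324  -0.2249] yaw -69.7 slide [-0.0595  0.2603  0.1569] roll -0.414
```

```bash
python3 -m crank '{"slide":[[-0.007,0.03,0],[-0.016,0.07,0],[-0.025,0.11,0],[-0.034,0.15,0],[-0.043,0.19,0],[-0.052,0.225,0],[-0.057,0.25,0.01],[-0.059,0.26,0.02]],"roll":[-0.05,-0.1,-0.16,-0.22,-0.28,-0.34,-0.39,-0.414],"grip":[0,0,0,0,0,0,0,0]}' 40; python3 keep.py .125 66,.042
python3 - <<'E'
from h import *
save("scene14.png",get_image("scene"),(120,60,260,220))
E
```

```text
time_s: 48.7
position: [0.3227, -0.2296, 0.2614]
tool_rot: [[0.94, 0.342, 0.0], [0.342, -0.94, -0.001], [-0.0, 0.001, -1.0]]
ft_force: [0.8, -0.6, 0.4]
grip_width: 0.0002
p [ 0.3227 -0.2296  0.2614] yaw -70.0 F [ 0.8 -0.6  0.4] 48.7
66.0 world [ 0.324  -0.2249] yaw -69.7 slide [ 0.0029 -0.0042  0.1364] roll -0.006
```

View pics/scene14.png

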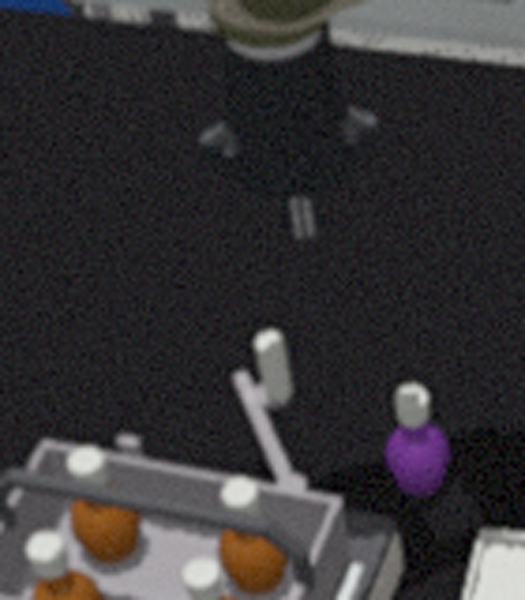

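```bash
python3 -m crank '{"slide":[[0.003,-0.004,0.015],[0.003,-0.004,0.037],[0.003,-0.004,0.06],[0.003,-0.004,0.083],[0.003,-0.004,0.105],[0.003,-0.004,0.122],[0.003,-0.004,0.132],[0.003,-0.004,0.136]],"roll":[0,0,0,0,0,0,0,0],"grip":[0,0,0,0,0,0,0,0]}' 40; python3 keep.py .125 65,.026 60,.026 52,.025 45,.025 38,.025 31,.025 24,.025 18,.025 14,.025
python3 - <<'E'
from h import *
save("scene15.png",get_image("scene"),(120,60,260,220))
E
```

```text
time_s: 49.55
position: [0.3249, -0.222, 0.1249]
tool_rot: [[0.939, 0.343, -0.001], [0.343, -0.939, 0.001], [-0.0, -0.001, -1.0]]
ft_force: [-0.1, -0.2, 0.3]
grip_width: 0.0003
p [ 0.3249 -0.222   0.1249] yaw -69.9 F [-0.1 -0.2  0.3] 49.55
65.0 world [ 0.3298 -0.2419] yaw -68.7 slide [-0.0023  0.0203 -0.0001] roll -0.022
60.0 world [ 0.3317 -0.2517] yaw -63.7 slide [-0.0039  0.0302 -0.0001] roll -0.109
52.0 world [ 0.337  -0.2679] yaw -55.7 slide [-0.0044  0.0472 -0.0002] roll -0.249
45.0 world [ 0.343  -0.2805] yaw -48.7 slide [-0.0031  0.0611 -0.0002] roll -0.371
38.0 world [ 0.3504 -0.2924] yaw -41.7 slide [-0.0002  0.0748 -0.0002] roll -0.493
31.0 world [ 0.3593 -0.3032] yaw -34.7 slide [ 0.0044  0.0881 -0.0002] roll -0.615
24.0 world [ 0.3694 -0.3129] yaw -27.7 slide [ 0.0106  0.1006 -0.0002] roll -0.738
18.0 world [ 0.379  -0.3202] yaw -21.7 slide [ 0.0171  0.1108 -0.0002] roll -0.842
14.0 world [ 0.3858 -0.3245] yaw -17.7 slide [ 0.022   0.1171 -0.0002] roll -0.912
```

View pics/scene15.png

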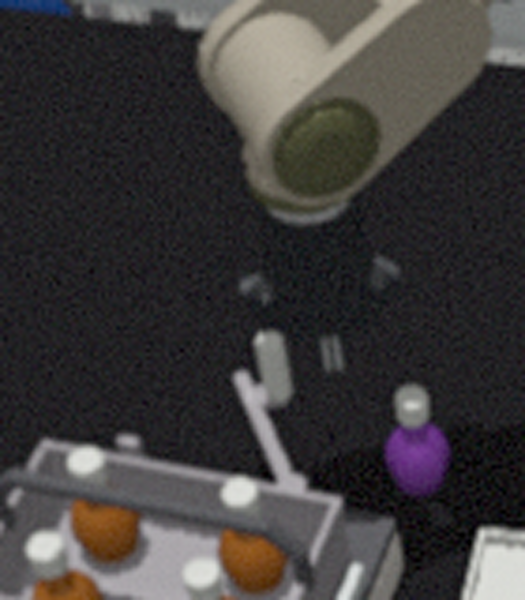

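```bash
python3 -m crank '{"slide":[[-0.001,0.01,0],[-0.002,0.02,0],[-0.004,0.03,0],[-0.004,0.039,0],[-0.0044,0.047,0],[-0.004,0.054,0],[-0.003,0.061,0],[-0.002,0.068,0]],"roll":[-0.01,-0.02,-0.109,-0.18,-0.249,-0.31,-0.371,-0.432],"grip":[0,0,0,0,0,0,0,0]}'; python3 keep.py .125 35,.025 31,.025 27,.025 23,.025 20,.025 17,.025 14,.025 12,.025
python3 - <<'E'
from h import *
save("scene16.png",get_image("scene"),(120,60,260,220))
E
```

```text
time_s: 50.4
position: [0.347, -0.288, 0.1257]
tool_rot: [[0.707, 0.707, 0.001], [0.707, -0.707, -0.001], [-0.0, 0.001, -1.0]]
ft_force: [-0.5, 0.7, -0.2]
grip_width: 0.0001
p [ 0.347  -0.288   0.1257] yaw -45.0 F [-0.5  0.7 -0.2] 50.4
35.0 world [ 0.3541 -0.2972] yaw -38.7 slide [-0.0014  0.0115  0.0007] roll -0.111
31.0 world [ 0.3593 -0.3032] yaw -34.7 slide [-0.002   0.0195  0.0007] roll -0.181
27.0 world [ 0.3649 -0.3089] yaw -30.7 slide [-0.002   0.0275  0.0007] roll -0.25
23.0 world [ 0.371  -0.3142] yaw -26.7 slide [-0.0015  0.0355  0.0007] roll -0.32
20.0 world [ 0.3757 -0.3179] yaw -23.7 slide [-0.0008  0.0414  0.0007] roll -0.372
17.0 world [ 0.3807 -0.3213] yaw -20.7 slide [0.0003 0.0473 0.0007] roll -0.425
14.0 world [ 0.3858 -0.3245] yaw -17.7 slide [0.0017 0.0532 0.0007] roll -0.477
12.0 world [ 0.3893 -0.3264] yaw -15.7 slide [0.0028 0.057  0.0007] roll -0.512
```

View pics/scene16.png

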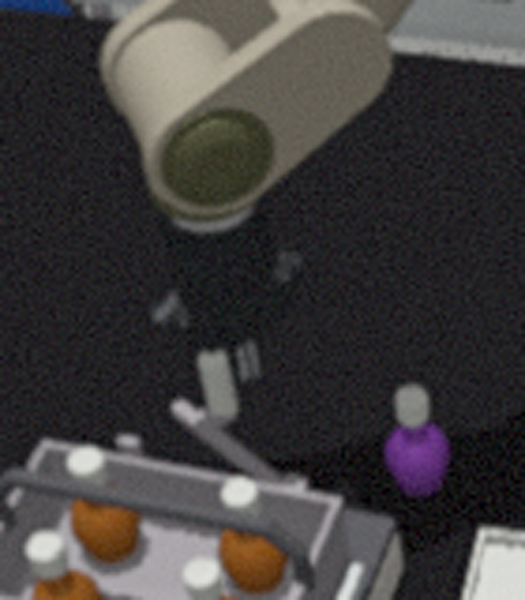

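The arm follows the push (knob now at crop 215,385). I keep going along the arc.

```bash
python3 -m crank '{"slide":[[-0.001,0.008,0],[-0.002,0.015,0],[-0.002,0.022,0],[-0.002,0.029,0],[-0.0015,0.0355,0],[-0.001,0.041,0],[0,0.044,0],[0,0.047,0]],"roll":[-0.08,-0.14,-0.2,-0.26,-0.32,-0.37,-0.4,-0.42],"grip":[0,0,0,0,0,0,0,0]}'; python3 keep.py .125 14,.025 12,.025 11,.025 10,.025 9,.025
python3 - <<'E'
from h import *
save("scene17.png",get_image("scene"),(120,60,260,220))
E
```

```text
time_s: 51.25
position: [0.3799, -0.3204, 0.1253]
tool_rot: [[0.359, 0.933, 0.0], [0.933, -0.359, -0.0], [-0.0, 0.0, -1.0]]
ft_force: [-0.5, 1.0, 0.0]
grip_width: -0.0002
p [ 0.3799 -0.3204  0.1253] yaw -21.1 F [-0.5  1.   0. ] 51.25
14.0 world [ 0.3858 -0.3245] yaw -17.7 slide [-0.0017  0.007   0.0003] roll -0.059
12.0 world [ 0.3893 -0.3264] yaw -15.7 slide [-0.0023  0.0109  0.0003] roll -0.094
11.0 world [ 0.391  -0.3273] yaw -14.7 slide [-0.0025  0.0129  0.0003] roll -0.112
10.0 world [ 0.3928 -0.3282] yaw -13.7 slide [-0.0027  0.0149  0.0003] roll -0.129
9.0 world [ 0.3946 -0.3291] yaw -12.7 slide [-0.0029  0.0169  0.0003] roll -0.147
```

View pics/scene17.png

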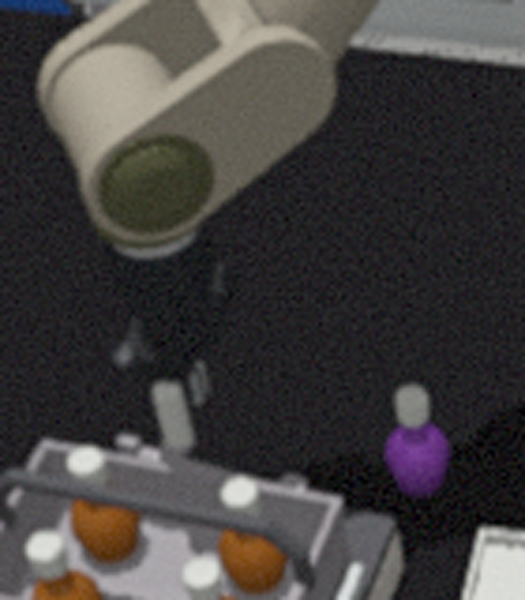

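```bash
python3 -m crank '{"slide":[[0,0.002,0],[-0.001,0.004,0],[-0.0015,0.006,0],[-0.002,0.008,0],[-0.002,0.0095,0],[-0.0023,0.011,0],[-0.0023,0.011,0],[-0.0023,0.011,0]],"roll":[-0.02,-0.035,-0.05,-0.065,-0.08,-0.094,-0.094,-0.094],"grip":[0,0,0,0,0,0,0,0]}'; python3 keep.py .125 11,.025 10,.025 9,.025 8,.025
```

```text
time_s: 52.1
position: [0.3889, -0.326, 0.1251]
tool_rot: [[0.271, 0.963, -0.001], [0.963, -0.271, 0.0], [0.0, -0.001, -1.0]]
ft_force: [-4.4, 0.7, 0.6]
grip_width: -0.0001
p [ 0.3889 -0.326   0.1251] yaw -15.7 F [-4.4  0.7  0.6] 52.1
11.0 world [ 0.391  -0.3273] yaw -14.7 slide [-0.0008  0.0024  0.0001] roll -0.018
10.0 world [ 0.3928 -0.3282] yaw -13.7 slide [-0.0011  0.0044  0.0001] roll -0.036
9.0 world [ 0.3946 -0.3291] yaw -12.7 slide [-0.0015  0.0064  0.0001] roll -0.053
8.0 world [ 0.3964 -0.33  ] yaw -11.7 slide [-0.0018  0.0083  0.0001] roll -0.071
```

Force is starting to rise, −4.4 N. Creep on in 1 mm steps.

```bash
python3 -m crank '{"slide":[[0,0.0005,0],[0,0.001,0],[0,0.001,0],[0,0.0015,0],[0,0.002,0],[0,0.002,0],[0,0.002,0],[0,0.002,0]],"roll":[0,0,0,0,0,0,0,0],"grip":[0,0,0,0,0,0,0,0]}'
python3 -m crank '{"slide":[[0,0.0005,0],[0,0.001,0],[0,0.001,0],[0,0.001,0],[0,0.001,0],[0,0.001,0],[0,0.001,0],[0,0.001,0]],"roll":[0,0,0,0,0,0,0,0],"grip":[0,0,0,0,0,0,0,0]}'
```

```text
time_s: 52.9
position: [0.3892, -0.326, 0.125]
tool_rot: [[0.271, 0.963, -0.004], [0.963, -0.271, 0.002], [0.001, -0.005, -1.0]]
ft_force: [-13.9, 2.2, 5.7]
grip_width: -0.0003
time_s: 53.7
position: [0.3893, -0.326, 0.125]
tool_rot: [[0.271, 0.963, -0.006], [0.963, -0.271, 0.003], [0.001, -0.007, -1.0]]
ft_force: [-18.7, 2.1, 9.1]
grip_width: -0.0002
```

```bash
python3 -m crank '{"slide":[[0,-0.003,0],[0,-0.008,0],[0,-0.018,0],[0,-0.028,0],[0,-0.03,-0.02],[0,-0.03,-0.05],[0,-0.03,-0.09],[0,-0.03,-0.12]],"roll":[0,0,0,0,0,0,0,0],"grip":[0,0,0,0,0,0,0,0]}'; python3 -m crank '{"slide":[[0.02,0,-0.02],[0.06,0,-0.03],[0.1,-0.01,-0.03],[0.14,-0.02,-0.03],[0.18,-0.03,-0.03],[0.21,-0.03,-0.03],[0.24,-0.03,-0.03],[0.26,-0.03,-0.03]],"roll":[0,0,0,0,0,0,0,0],"grip":[0,0,0,0,0,0,0,0]}'
python3 - <<'E'
from h import *
P={n:get_image(n) for n in("scene","top")}
for n,p in P.items():
    for f in flasks(p,.07): print(n,*f)
save("scene18.png",P["scene"],(70,110,250,290));save("top18.png",P["top"],(330,130,490,300));save("topf.png",P["top"])
p=P["top"]
E
```

```text
time_s: 54.5
position: [0.3627, -0.3187, 0.2473]
tool_rot: [[0.271, 0.963, 0.001], [0.963, -0.271, -0.001], [-0.001, 0.002, -1.0]]
ft_force: [-0.0, 0.2, 0.1]
grip_width: -0.0001
time_s: 55.3
position: [0.4042, -0.0587, 0.2752]
tool_rot: [[0.27, 0.963, 0.001], [0.963, -0.27, 0.0], [0.0, 0.001, -1.0]]
ft_force: [0.5, -0.7, 0.9]
grip_width: -0.0002
scene [ 0.5029 -0.3567] [147.5 201.   18.   17. ] [19.5 18.9] 218
scene [ 0.5106 -0.2374] [187. 209.  17.  17.] [19.5 19.2] 209
scene [ 0.5642 -0.3642] [137.5 217.5  18.   10. ] [20.1 19.4] 129
scene [ 0.5706 -0.2466] [177.5 225.5  18.   12. ] [20.1 19.7] 151
scene [ 0.7425 -0.0296] [241.  293.5  17.   10. ] [21.8 22. ] 61
scene [0.7246 0.0615] [278.5 293.   18.    9. ] [21.8 22. ] 62
scene [0.8196 0.3787] [407. 351.  29.  29.] [24.2 24.2] 483
scene [ 1.0718 -0.4702] [ 11.5 393.   20.   13. ] [27.7 26. ] 77
top [0.9367 0.6543] [14. 43. 29. 23.] [23.4 22.5] 342
top [0.8062 0.3781] [121.5  88.   28.   27. ] [23.5 23.2] 456
top [ 0.5759 -0.3574] [440.5 175.   22.   23. ] [24.2 23.6] 292
top [ 0.5803 -0.2421] [390.5 174.5  22.   20. ] [24.  23.7] 238
top [ 0.5028 -0.2364] [389.5 208.5  22.   22. ] [24.1 23.8] 260
top [ 0.4934 -0.3555] [441.5 211.   22.   23. ] [24.4 23.7] 296
```

View pics/scene18.png

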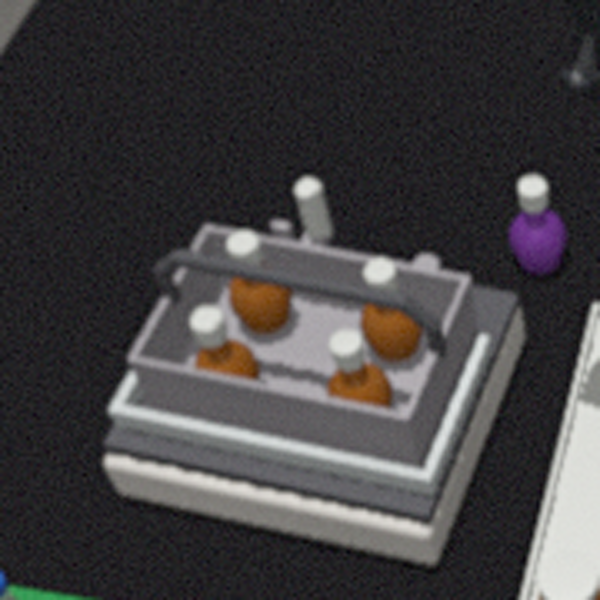

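View pics/top18.png

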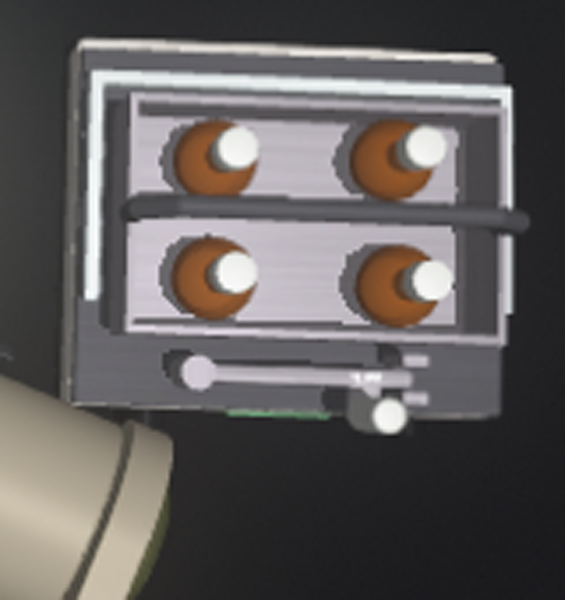

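View pics/topf.png

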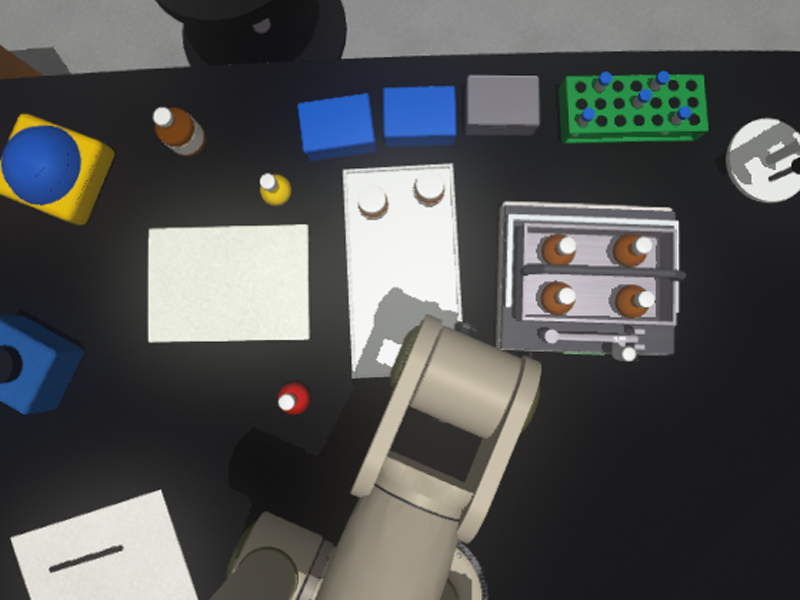

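The arm end is in the fork (crop 410,379), and its line is parallel to the platform edge within about 0.01 rad. All four flasks are upright and the jars have not moved. I hand the job in.

```bash
python3 -c "
from rig import *
print(close_job())"
```

```text
the job is handed in; nothing more can be done
None
```

I handed the job in at about 55 s, and the last pictures showed everything in place. `close_job` gives no verdict, so that rests on my own checks.

- **Caddy:** I lifted it off the stand by its handle and set it down in the shaker's nest, within about 2 mm of the centre as measured in the pictures.
- **Flasks:** There were four amber flasks. I lowered each into the caddy until I felt light contact (3–6 N). All four stand upright and well inside the limits.
- **Keeper arm:** I pushed it shut with closed fingers until it stopped against its end at about 19 N. Its end lies in the forked catch, parallel to the platform edge within about 0.01 rad.
- **Left alone:** Both jars and the red, yellow and purple look-alikes were not touched.

Three readings disagreed slightly. The first flask's measured position changed by about 4 mm while it was in the caddy. The two cameras' flask positions differed by up to about 12 mm at the front of the caddy, where its wall hides part of the bulbs. The gripper also read 11 mm on the 14 mm handle. None of these affected the result I could see.

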